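Fit the bayonet drive rollers to a bag-closer head

TASK

Lift the guard panel off the roller head by its rib and lean it on the panel stand, lower edge on the base behind the lip, back against the rail, rib towards you. With the panel parked there, fit every drive roller standing on the bench into a mount of the head, any free mount: lugs along the slot, press down, turn clockwise to the stop so it stays locked when released. Leave the red bottle and the grey jar where they are.

Things in the scene. Friction and masses are not known exactly. Their poses are not given: they have to be found in the camera images.
- panel: Guard panel: grey plate 110 (its x) x 200 (y) x 6 mm, 0.3 kg. Origin: centre of the underside; z out of the upper face. Mid upper face a black grip rib, 60 long (x) x 12 wide (y) x 26 mm tall, its top 32 mm above the origin. It starts flat, rib up, on the head's collars, hiding the mounts.
- stand: Low plywood panel stand, fixed (place, yaw vary). Origin at bench level; front (-x) faces about the robot, y along its width. Base x -70 to +80, y -120 to +120 mm, top 10 mm up. A panel standing behind the lip with its back on the rail leans about 45 degrees, rib towards the robot; the panel's origin is then about x -14, y 0, z +49 mm here.
- lip (a point): Top of the wooden lip along the front of the stand, at the middle of its inner (rail side) edge: x -58.5, y 0, z +21 mm in the stand's frame. The lip is 6 mm thick, 220 mm long, and stands 11 mm above the base. The panel's lower 200 mm edge goes on the base just behind it.
- rail (a point): Middle of the axis of the stand's steel rail: x +8, y 0, z +62 mm in the stand's frame. Rail 12 mm thick, 220 mm long along y, on end posts at y -107 and +107 mm.
- head: Roller head, fixed (place, yaw vary): dark steel plate 200 (x) x 280 (y) x 20 mm with six identical round bayonet mounts in two rows (x -45 and +45 mm) of three (y -85, 0, +85 mm). Origin: centre of the underside, at bench level. Mount collars: outer radius 36, inner 31 mm, tops 44 mm above the bench.
- mount1 (a point): Centre of bayonet mount 1 (x -45, y -85 mm on the head), 34 mm above the bench: top of its sprung turntable at rest; axes as the head's. Two claws in the collar reach inwards to 19.5 mm from the axis, 38 to 44 mm above the bench, 24 mm wide, at -75 and +105 degrees from the head's x (counter-clockwise positive from above).
- turn1 (a joint): Angle of the turntable of mount 1, rad, growing clockwise seen from above: 0 (start) = slot along the head's x, roller goes in or out; 1.2 = stop, locked. Little friction.
- mount2 (a point): Centre of bayonet mount 2 (x -45, y +0 mm on the head), 34 mm above the bench: top of its sprung turntable at rest; axes as the head's. Claws as at mount1. Four ribs, 5 mm tall, on the turntable leave a slot 18 mm wide along the head's x (at turn 0) for the roller's lugs.
- turn2 (a joint): Angle of the turntable of mount 2, rad, growing clockwise seen from above: 0 (start) = slot along the head's x, roller goes in or out; 1.2 = stop, locked. Little friction.
- mount3 (a point): Centre of bayonet mount 3 (x -45, y +85 mm on the head), 34 mm above the bench: top of its sprung turntable at rest; axes as the head's. Claws and slot as at mounts 1 and 2. All alike: the turntable sinks 8 mm to its stop against a spring, 3 N at rest to 7.8 N at the stop; a locked roller is held about 4 mm down by the claws.
- turn3 (a joint): Angle of the turntable of mount 3, rad, growing clockwise seen from above: 0 (start) = slot along the head's x, roller goes in or out; 1.2 = stop, locked. Little friction.
- mount4 (a point): Centre of bayonet mount 4 (x +45, y -85 mm on the head), 34 mm above the bench: top of its sprung turntable at rest; axes as the head's. Claws, slot and spring as at mounts 1 to 3.
- turn4 (a joint): Angle of the turntable of mount 4, rad, growing clockwise seen from above: 0 (start) = slot along the head's x, roller goes in or out; 1.2 = stop, locked. Little friction.
- mount5 (a point): Centre of bayonet mount 5 (x +45, y +0 mm on the head), 34 mm above the bench: top of its sprung turntable at rest; axes as the head's. Claws, slot and spring as at mounts 1 to 3.
- turn5 (a joint): Angle of the turntable of mount 5, rad, growing clockwise seen from above: 0 (start) = slot along the head's x, roller goes in or out; 1.2 = stop, locked. Little friction.
- mount6 (a point): Centre of bayonet mount 6 (x +45, y +85 mm on the head), 34 mm above the bench: top of its sprung turntable at rest; axes as the head's. Claws, slot and spring as at mounts 1 to 3.
- turn6 (a joint): Angle of the turntable of mount 6, rad, growing clockwise seen from above: 0 (start) = slot along the head's x, roller goes in or out; 1.2 = stop, locked. Little friction.
- roller1: Drive roller, 0.16 kg, 68 mm tall, upright on the bench to the robot's right, any yaw; four or five identical ones are present, else None. Origin: centre of the underside, z up. Flange of radius 18 mm, 8 mm thick, with two lugs along its x out to 27 mm from the axis (12 mm wide, 8 mm thick); above it a neck of radius 15.5 mm.
- roller2: Drive roller like roller1. Black rubber tyre of radius 25 mm, 22 to 42 mm above the underside; on top a flat grip bar, 40 mm long along x, 12 mm wide along y, 42 to 68 mm high. The bar is parallel to the lugs; a half turn gives the same fit.
- roller3: Drive roller like roller1 and 2. To lock one: lugs along the slot, lower onto the turntable, press at least 5 mm down (7 is good) so that the lugs pass below the claws, turn 1.2 rad clockwise (from above) while pressed, let go: the spring holds the lugs up against the claws.
- roller4: Drive roller like roller1 to 3.
- roller5: Drive roller like roller1 to 3.
- glue: Bystander: red bottle, 36 mm across, 105 mm tall; leave it where it is.
- grease: Bystander: grey jar, 72 mm across, 65 mm tall; leave it where it is.
Mind the look-alikes: they are no part of the job. Leave any orange or pink look-alike of the roller5 alone.

How it is judged:
On the way, in this order (a step that is already met when the one before it is completed fails the run):
1. the guard panel leans on the stand, let go (angle between panel's own z axis and vertical between 0.55 and 1.2 rad and x of panel in the frame of stand between -0.045 and 0.02 m and y of panel in the frame of stand between -0.05 and 0.05 m and z of panel in the frame of stand between 0.035 and 0.068 m and linear speed of panel below 0.03 m/s and contact force between panel and the fingers below 0.05 N), for 0.3 s.
2. after that, the first mount is turned to lock (value of joint any of turn1, turn2, turn3, turn4, turn5, turn6 above 0.9 rad), for 0.2 s.
At the end, for the whole second after the job is handed in: The panel rests on the stand, 32 to 69 degrees from level, within 50 mm of its middle along the rail, let go. Every roller present sits upright within 6 mm of a mount's axis, turned at least 0.9 rad and held 2 to 7 mm down by the claws (all of step 1 and ((horizontal distance between roller1 and mount1 below 0.006 m and angle between roller1's own z axis and vertical below 0.12 rad and value of joint turn1 above 0.9 rad and z of roller1 in the frame of mount1 between -0.007 and -0.002 m and linear speed of roller1 below 0.02 m/s) or (horizontal distance between roller1 and mount2 below 0.006 m and angle between roller1's own z axis and vertical below 0.12 rad and value of joint turn2 above 0.9 rad and z of roller1 in the frame of mount2 between -0.007 and -0.002 m and linear speed of roller1 below 0.02 m/s) or (horizontal distance between roller1 and mount3 below 0.006 m and angle between roller1's own z axis and vertical below 0.12 rad and value of joint turn3 above 0.9 rad and z of roller1 in the frame of mount3 between -0.007 and -0.002 m and linear speed of roller1 below 0.02 m/s) or (horizontal distance between roller1 and mount4 below 0.006 m and angle between roller1's own z axis and vertical below 0.12 rad and value of joint turn4 above 0.9 rad and z of roller1 in the frame of mount4 between -0.007 and -0.002 m and linear speed of roller1 below 0.02 m/s) or (horizontal distance between roller1 and mount5 below 0.006 m and angle between roller1's own z axis and vertical below 0.12 rad and value of joint turn5 above 0.9 rad and z of roller1 in the frame of mount5 between -0.007 and -0.002 m and linear speed of roller1 below 0.02 m/s) or (horizontal distance between roller1 and mount6 below 0.006 m and angle between roller1's own z axis and vertical below 0.12 rad and value of joint turn6 above 0.9 rad and z of roller1 in the frame of mount6 between -0.007 and -0.002 m and linear speed of roller1 below 0.02 m/s)) and ((horizontal distance between roller2 and mount1 below 0.006 m and angle between roller2's own z axis and vertical below 0.12 rad and value of joint turn1 above 0.9 rad and z of roller2 in the frame of mount1 between -0.007 and -0.002 m and linear speed of roller2 below 0.02 m/s) or (horizontal distance between roller2 and mount2 below 0.006 m and angle between roller2's own z axis and vertical below 0.12 rad and value of joint turn2 above 0.9 rad and z of roller2 in the frame of mount2 between -0.007 and -0.002 m and linear speed of roller2 below 0.02 m/s) or (horizontal distance between roller2 and mount3 below 0.006 m and angle between roller2's own z axis and vertical below 0.12 rad and value of joint turn3 above 0.9 rad and z of roller2 in the frame of mount3 between -0.007 and -0.002 m and linear speed of roller2 below 0.02 m/s) or (horizontal distance between roller2 and mount4 below 0.006 m and angle between roller2's own z axis and vertical below 0.12 rad and value of joint turn4 above 0.9 rad and z of roller2 in the frame of mount4 between -0.007 and -0.002 m and linear speed of roller2 below 0.02 m/s) or (horizontal distance between roller2 and mount5 below 0.006 m and angle between roller2's own z axis and vertical below 0.12 rad and value of joint turn5 above 0.9 rad and z of roller2 in the frame of mount5 between -0.007 and -0.002 m and linear speed of roller2 below 0.02 m/s) or (horizontal distance between roller2 and mount6 below 0.006 m and angle between roller2's own z axis and vertical below 0.12 rad and value of joint turn6 above 0.9 rad and z of roller2 in the frame of mount6 between -0.007 and -0.002 m and linear speed of roller2 below 0.02 m/s)) and ((horizontal distance between roller3 and mount1 below 0.006 m and angle between roller3's own z axis and vertical below 0.12 rad and value of joint turn1 above 0.9 rad and z of roller3 in the frame of mount1 between -0.007 and -0.002 m and linear speed of roller3 below 0.02 m/s) or (horizontal distance between roller3 and mount2 below 0.006 m and angle between roller3's own z axis and vertical below 0.12 rad and value of joint turn2 above 0.9 rad and z of roller3 in the frame of mount2 between -0.007 and -0.002 m and linear speed of roller3 below 0.02 m/s) or (horizontal distance between roller3 and mount3 below 0.006 m and angle between roller3's own z axis and vertical below 0.12 rad and value of joint turn3 above 0.9 rad and z of roller3 in the frame of mount3 between -0.007 and -0.002 m and linear speed of roller3 below 0.02 m/s) or (horizontal distance between roller3 and mount4 below 0.006 m and angle between roller3's own z axis and vertical below 0.12 rad and value of joint turn4 above 0.9 rad and z of roller3 in the frame of mount4 between -0.007 and -0.002 m and linear speed of roller3 below 0.02 m/s) or (horizontal distance between roller3 and mount5 below 0.006 m and angle between roller3's own z axis and vertical below 0.12 rad and value of joint turn5 above 0.9 rad and z of roller3 in the frame of mount5 between -0.007 and -0.002 m and linear speed of roller3 below 0.02 m/s) or (horizontal distance between roller3 and mount6 below 0.006 m and angle between roller3's own z axis and vertical below 0.12 rad and value of joint turn6 above 0.9 rad and z of roller3 in the frame of mount6 between -0.007 and -0.002 m and linear speed of roller3 below 0.02 m/s)) and ((horizontal distance between roller4 and mount1 below 0.006 m and angle between roller4's own z axis and vertical below 0.12 rad and value of joint turn1 above 0.9 rad and z of roller4 in the frame of mount1 between -0.007 and -0.002 m and linear speed of roller4 below 0.02 m/s) or (horizontal distance between roller4 and mount2 below 0.006 m and angle between roller4's own z axis and vertical below 0.12 rad and value of joint turn2 above 0.9 rad and z of roller4 in the frame of mount2 between -0.007 and -0.002 m and linear speed of roller4 below 0.02 m/s) or (horizontal distance between roller4 and mount3 below 0.006 m and angle between roller4's own z axis and vertical below 0.12 rad and value of joint turn3 above 0.9 rad and z of roller4 in the frame of mount3 between -0.007 and -0.002 m and linear speed of roller4 below 0.02 m/s) or (horizontal distance between roller4 and mount4 below 0.006 m and angle between roller4's own z axis and vertical below 0.12 rad and value of joint turn4 above 0.9 rad and z of roller4 in the frame of mount4 between -0.007 and -0.002 m and linear speed of roller4 below 0.02 m/s) or (horizontal distance between roller4 and mount5 below 0.006 m and angle between roller4's own z axis and vertical below 0.12 rad and value of joint turn5 above 0.9 rad and z of roller4 in the frame of mount5 between -0.007 and -0.002 m and linear speed of roller4 below 0.02 m/s) or (horizontal distance between roller4 and mount6 below 0.006 m and angle between roller4's own z axis and vertical below 0.12 rad and value of joint turn6 above 0.9 rad and z of roller4 in the frame of mount6 between -0.007 and -0.002 m and linear speed of roller4 below 0.02 m/s)) and ((horizontal distance between roller5 and mount1 below 0.006 m and angle between roller5's own z axis and vertical below 0.12 rad and value of joint turn1 above 0.9 rad and z of roller5 in the frame of mount1 between -0.007 and -0.002 m and linear speed of roller5 below 0.02 m/s) or (horizontal distance between roller5 and mount2 below 0.006 m and angle between roller5's own z axis and vertical below 0.12 rad and value of joint turn2 above 0.9 rad and z of roller5 in the frame of mount2 between -0.007 and -0.002 m and linear speed of roller5 below 0.02 m/s) or (horizontal distance between roller5 and mount3 below 0.006 m and angle between roller5's own z axis and vertical below 0.12 rad and value of joint turn3 above 0.9 rad and z of roller5 in the frame of mount3 between -0.007 and -0.002 m and linear speed of roller5 below 0.02 m/s) or (horizontal distance between roller5 and mount4 below 0.006 m and angle between roller5's own z axis and vertical below 0.12 rad and value of joint turn4 above 0.9 rad and z of roller5 in the frame of mount4 between -0.007 and -0.002 m and linear speed of roller5 below 0.02 m/s) or (horizontal distance between roller5 and mount5 below 0.006 m and angle between roller5's own z axis and vertical below 0.12 rad and value of joint turn5 above 0.9 rad and z of roller5 in the frame of mount5 between -0.007 and -0.002 m and linear speed of roller5 below 0.02 m/s) or (horizontal distance between roller5 and mount6 below 0.006 m and angle between roller5's own z axis and vertical below 0.12 rad and value of joint turn6 above 0.9 rad and z of roller5 in the frame of mount6 between -0.007 and -0.002 m and linear speed of roller5 below 0.02 m/s))); the robot touches nothing.
It fails at once if the glue is moved more than 50 mm (distance of glue from where it was at the start of the episode above 0.05 m).
It fails at once if the grease is moved more than 50 mm (distance of grease from where it was at the start of the episode above 0.05 m).
Of roller1, roller2, roller3, roller4, roller5 only 4 to 5 are there at a start; the rules pass over those that are not, and their reading is None.
At some moment in a run one of roller1, roller2, roller3, roller4, roller5 may be knocked a few centimetres aside while the robot is not near it.
It also fails if it takes over 210 s, if anything falls off the work surface, if the arm or the gripper's body presses on something with over 40 N, if the wrist force passes 120 N, or if a joint passes its speed limit or range.

ROBOT

A 7-joint arm with a two-finger parallel gripper is mounted at the origin on the work surface. World frame = base frame: x ahead of the robot, y to its left, z up, the work surface at z = 0. Lengths are in m, angles in rad, forces in N, time in s.
With the tool pointing down it reaches from about 0.4 to 0.85 m from the base axis. Payload 4.5 kg.
Tool frame: the origin (TCP) lies at the very end of the fingers, on their centre line; the grasp point (between the pads) lies 19 mm behind it; z points along the fingers, y is the direction in which the jaws open and shut (so a half turn about z gives the same grasp; the last joint's range is limited). The gripper opens to 88 mm and grips with 3 to 60 N. Pads are 18 mm wide; open, the fingers measure 123 mm over their backs; the gripper's body (75 mm by 187 mm) begins 45 mm behind the grasp point.
Start: joints at [-1.209, 0.689, -0.195, 1.565, 0.157, 0.902, -0.215], TCP at [0.201, 0.592, 0.239] pointing down, gripper open.
Joint ranges: [-3.01, 3.01], [-0.46, 2.08], [-1.47, 1.51], [0.13, 2.56], [-1, 4.14], [0.04, 2.09], [-2.66, 2.66]. Speed limits (rad/s): [2.57, 2.57, 3.14, 3.14, 3.14, 3.14, 3.14].

INTERFACE

Orientations are given as a unit quaternion [x, y, z, w].
In Python, from bench import observe, optics, robot gives the robot as it stands.
- The arm moves only by the shell command python3 -m inch 'ROWS' [FORCE]. ROWS is JSON, a list of rows, each an object with "travel": the shift along the world's x, y, z as a fraction of full scale, a list of three; "rot": the turn, a rotation vector about the world's x, y, z as a fraction of full scale, a list of three; "hand": the gripper's target within -1 to 1 (shut at 1, half-way at 0, fully open at -1). A call has 1 to 10 rows; each row shifts and turns the commanded pose from where the row before left it; what a row does not reach is not made up. Full scale, the value 1, is 0.1 m for a shift and pi rad for a turn. A row lasts 1/10 s, in which the tool goes at most 50 mm and 8.59 degrees, less where a joint would pass 70% of its speed; a pose out of reach is approached as far as the arm can. A call with a number of a shift or a turn outside -1 to 1 is refused whole. A call with a gripper value outside its range is refused whole. The fingers move at their own pace and stop on an object; FORCE is the grip in N (left out, the last holds). Time passes only in rows, so rows that do not move let the fingers close. It gives the time, the measured TCP pose, the force and the opening at its end, in the units of the state.
- observe(): the state, without advancing time (a new reading comes with each control period).
- optics.capture(name): name is "scene" or "top"; returns a dict with "pixels" (420x560x3 uint8, red, green, blue), "fx", "fy", "cx", "cy" (pixels), "R" (3x3) and "t" (3): a world point X has camera coordinates R X + t. Camera axes: x right, y down, z forward; pixel columns grow to the right and rows downward; lengths in m; the calibration is good to about 2 mm. A picture is of the moment at which its call begins. There is no depth.
- robot.hand_in(): hands the job in, once; it reports no verdict.
Trained networks look in a picture, given as the dict that the camera call returned (one of the last four; its "shot" number tells which), for a name from the list of things; names that differ only in an ending like _2 or _b are one class to them, and where a whole thing is asked for, a point or a joint stands for the part that bears it (a point fixed in the world has none). Each returns a list of dicts, best first, with "score" (0 to 1); they miss things now and then, are a little off and sometimes report something else, mostly with a low value. They report only what shows in the picture. A call takes as long as a camera call. They do not tell look-alikes from the thing itself.
- optics.search_frame(picture, thing): "extent" ([left, top, right, bottom] in pixels, round what is visible of it).
- optics.cut_out(picture, thing): "mask" (420x560 bool, what is visible of it) and "extent" ([left, top, right, bottom] in pixels, round what is visible of it).
The state is a dict: "time_s": time; "joints": joint angles; "joint_vel": joint speeds; "joint_torque": joint torques, N m; "tool_pos": TCP position; "tool_rot": TCP orientation; "contact_force": force on the tool from outside, world axes, zero at the start; "torque": the same for the moment, N m; "finger_gap": opening from 0.0 (shut) to 1.0 (fully open).
Only numpy, scipy, OpenCV 4.12 (cv2) and the standard library are available. Lean on these libraries where they do the work, as an engineer would, in place of code of your own. Each camera call takes 0.05 s, during which the arm holds its last target.

## Working session

There is one attempt and no reset: what is moved stays moved. The work goes in short steps, Python scripts to look and compute and a shell command to move; the robot and the scene stay as the last step left them, time stands still between calls to the robot, and variables do not carry over. Pictures are saved under pics/ and viewed, and the job is handed in when it is done.

```bash
ls; mkdir -p pics; python3 - <<'E'
from bench import observe, optics, robot
import cv2
s=observe(); print(s)
for n in ("scene","top"):
    p=optics.capture(n); cv2.imwrite(f"pics/a_{n}.png",cv2.cvtColor(p["pixels"],cv2.COLOR_RGB2BGR))
    print(n,p["fx"],p["fy"],p["cx"],p["cy"],p["R"],p["t"])
E
```

```text
pics
{'time_s': 0.0, 'joints': array([-1.20917992,  0.68998113, -0.19448702,  1.56632506,  0.15729283,
        0.90250088, -0.21509256]), 'joint_vel': array([ 8.38890803e-05,  1.48026987e-03,  2.80878076e-03,  1.20104839e-03,
        7.72707917e-04, -9.56282654e-04,  1.23714987e-03]), 'joint_torque': array([-1.20919799e-04, -5.27554142e+01, -1.26697250e+00, -1.53422338e+01,
       -5.26546058e-02,  6.53081835e-03,  1.71335255e-04]), 'tool_pos': array([0.20109344, 0.59110551, 0.23791619]), 'tool_rot': array([ 1.63143500e-01,  9.86601929e-01, -9.09442088e-04, -7.74667868e-05]), 'contact_force': array([-0.77918395, -0.44606412,  1.36687118]), 'torque': array([0.02598268, 0.02362735, 0.01184902]), 'finger_gap': 1.0010199661557497}
scene 382.47864580403416 382.47864580403416 273.9177688014718 215.71529282461773 [[-0.50986938  0.86014655  0.01345797]
 [ 0.48389601  0.29970356 -0.82220583]
 [-0.71125092 -0.41270532 -0.56903115]] [ 0.29733056 -0.20339242  1.40107141]
top 395.60511521766813 395.60511521766813 278.58534880738034 206.08869986852508 [[-0.02769835 -0.99936865  0.02225086]
 [-0.99600293  0.02570045 -0.08554322]
 [ 0.08491735 -0.02453133 -0.99608597]] [-0.0111472   0.56493792  0.92088089]
```

View pics/a_scene.png

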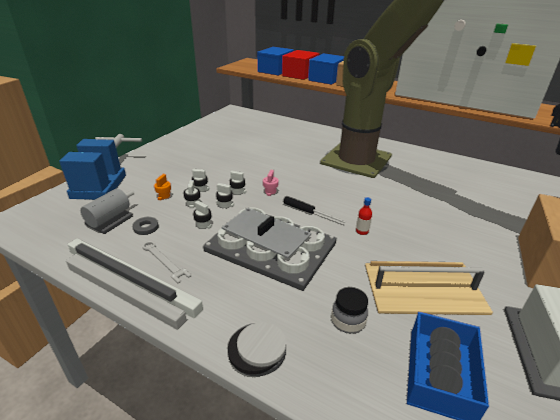

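View pics/a_top.png

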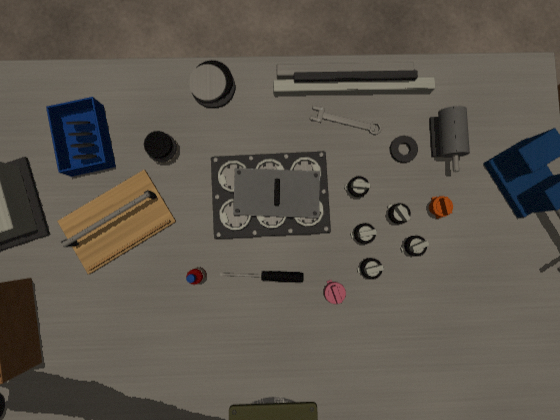

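Top view: the head with panel is at about (270,195), the stand at (117,222), the jar at (160,147) and the bottle at (194,276). The white-topped rollers are at (358,186), (399,213), (364,233), (416,245) and (371,268). The orange (442,206) and pink (335,293) look-alikes are to be left alone. Next I'll take enlarged crops.

```bash
cat > h.py <<'E'
import numpy as np, cv2
from bench import observe, optics, robot
def cap(n,f=None):
    p=optics.capture(n)
    if f: cv2.imwrite(f,cv2.cvtColor(p["pixels"],cv2.COLOR_RGB2BGR))
    return p
def ray(p,u,z):
    """pixel at height z -> world"""
    d=np.array([(u[0]-p["cx"])/p["fx"],(u[1]-p["cy"])/p["fy"],1.0])
    R=np.array(p["R"]);t=np.array(p["t"]); c=-R.T@t; w=R.T@d
    return c+w*(z-c[2])/w[2]
def proj(p,X):
    X=np.atleast_2d(X); c=X@np.array(p["R"]).T+np.array(p["t"])
    return np.c_[p["fx"]*c[:,0]/c[:,2]+p["cx"],p["fy"]*c[:,1]/c[:,2]+p["cy"]]
def crop(p,b,k,f):
    im=cv2.cvtColor(p["pixels"],cv2.COLOR_RGB2BGR)[b[1]:b[3],b[0]:b[2]]
    cv2.imwrite(f,cv2.resize(im,None,fx=k,fy=k,interpolation=cv2.INTER_CUBIC))
E
python3 - <<'E'
from h import *
p=cap("top")
crop(p,(200,140,340,250),5,"pics/c_head.png")
crop(p,(330,160,470,300),4,"pics/c_roll.png")
crop(p,(50,160,190,280),5,"pics/c_stand.png")
for n in ("roller1","panel","stand","head","glue","grease"):
    for d in optics.cut_out(p,n):
        m=d["mask"]; ys,xs=np.nonzero(m); r=cv2.minAreaRect(np.c_[xs,ys].astype(np.float32))
        print(n,round(d["score"],2),np.round(d["extent"]),(xs.mean().round(1),ys.mean().round(1)),np.round(np.array([*r[0],*r[1],r[2]]),1))
E
```

```text
roller1 0.93 [352. 226. 374. 243.] (np.float64(364.0), np.float64(233.4)) [364.4 233.4  21.6  21.4  33.7]
roller1 0.87 [385. 204. 410. 224.] (np.float64(398.5), np.float64(213.2)) [398.9 213.7  20.5  22.2  82.9]
roller1 0.81 [349. 178. 369. 198.] (np.float64(358.0), np.float64(186.4)) [358.  186.5  20.5  21.9  45. ]
roller1 0.8 [427. 197. 452. 218.] (np.float64(440.1), np.float64(206.8)) [440.  207.5  23.   24.   90. ]
roller1 0.76 [322. 282. 348. 307.] (np.float64(334.1), np.float64(292.4)) [334.2 292.6  21.5  20.6  26.6]
roller1 0.73 [356. 257. 385. 279.] (np.float64(370.3), np.float64(268.2)) [370.7 268.   23.8  22.9  29.7]
roller1 0.67 [402. 237. 427. 255.] (np.float64(414.7), np.float64(245.7)) [414.6 245.8  22.4  20.6  26.6]
panel 0.6 [235. 168. 318. 217.] (np.float64(276.6), np.float64(192.9)) [276.5 192.6  85.   47.6   2. ]
stand 0.81 [ 55. 168. 179. 278.] (np.float64(115.4), np.float64(222.2)) [113.  223.5  63.3 111.3  59. ]
stand 0.39 [385. 204. 411. 226.] (np.float64(398.5), np.float64(213.9)) [398.5 214.5  21.   23.   90. ]
head 0.59 [210. 149. 331. 239.] (np.float64(265.5), np.float64(196.2)) [270.1 194.5  83.5 116.8  87.4]
glue 0.79 [187. 265. 204. 282.] (np.float64(195.6), np.float64(275.6)) [195.5 275.5  15.   17.   90. ]
grease 0.9 [143. 130. 178. 161.] (np.float64(160.8), np.float64(147.4)) [160.8 146.8  36.1  28.3  45. ]
grease 0.59 [208. 150. 330. 242.] (np.float64(265.4), np.float64(196.5)) [269.8 194.6  83.1 116.8  86.8]
```

View pics/c_head.png

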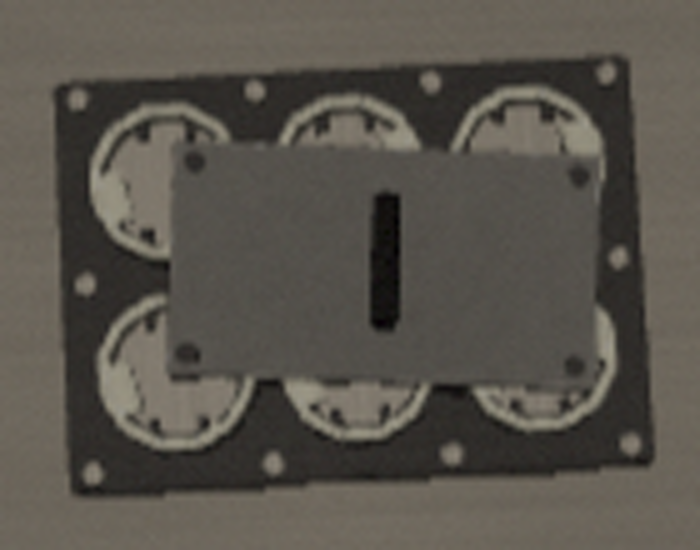

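View pics/c_roll.png

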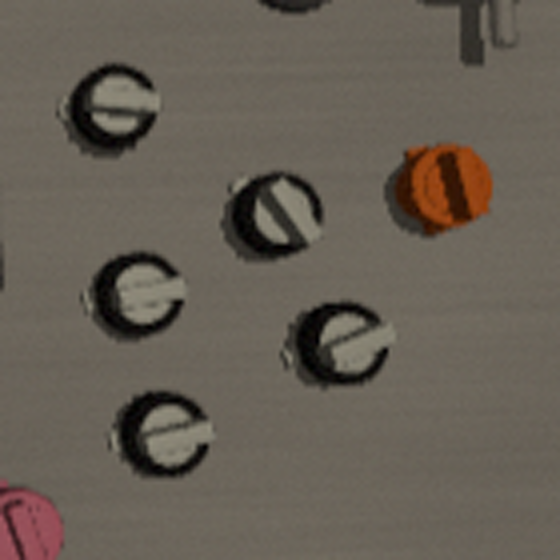

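View pics/c_stand.png

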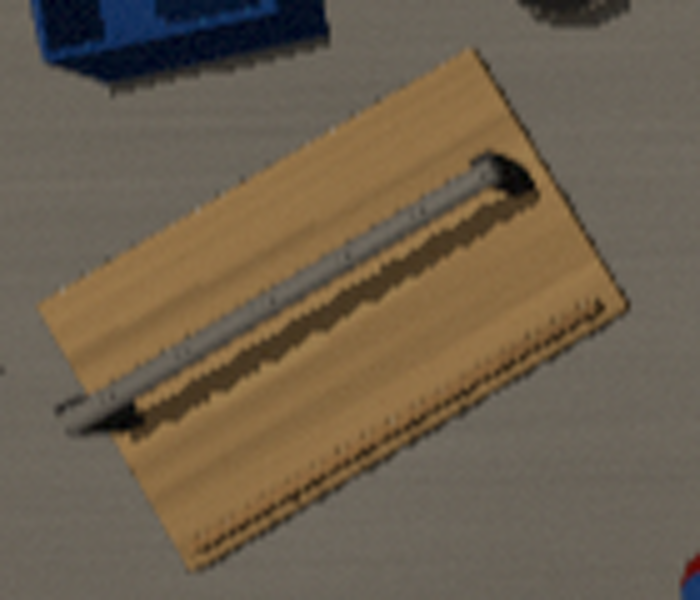

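```bash
cat >> h.py <<'E'
from scipy.optimize import least_squares
def fit(p,loc,px):
    """planar pose x,y,yaw from local pts (N,3) world z = local z"""
    loc=np.array(loc,float);px=np.array(px,float)
    def W(q):
        c,s=np.cos(q[2]),np.sin(q[2])
        return np.c_[q[0]+c*loc[:,0]-s*loc[:,1],q[1]+s*loc[:,0]+c*loc[:,1],loc[:,2]]
    r0=np.mean([ray(p,u,z) for u,z in zip(px,loc[:,2])],axis=0)
    best=None
    for a in np.arange(-3,3.1,0.75):
        r=least_squares(lambda q:(proj(p,W(q))-px).ravel(),[r0[0],r0[1],a])
        if best is None or r.cost<best.cost:best=r
    return best.x,np.sqrt(2*best.cost/len(px))
E
cat > fit1.py <<'E'
from h import *
p=cap("top")
f=lambda L,x0,y0,k:[(x0+(u+.5)/k-.5,y0+(v+.5)/k-.5) for u,v in L]
hd=f([(57,88),(627,57),(652,462),(75,495)],200,140,5)
pn=f([(173,143),(600,155),(597,385),(170,375)],200,140,5)
st=f([(40,305),(473,50),(628,308),(192,572)],50,160,5)
rib=f([(373,194),(400,194),(398,328),(371,328)],200,140,5)
print("head",fit(p,[(.1,.14,.02),(.1,-.14,.02),(-.1,-.14,.02),(-.1,.14,.02)],hd))
print("panel",fit(p,[(.055,.1,.05),(.055,-.1,.05),(-.055,-.1,.05),(-.055,.1,.05)],pn))
print("rib",fit(p,[(.03,.006,.076),(.03,-.006,.076),(-.03,-.006,.076),(-.03,.006,.076)],rib))
print("stand",fit(p,[(.08,.12,.01),(.08,-.12,.01),(-.07,-.12,.01),(-.07,.12,.01)],st))
print("glue",ray(p,(195.5,275.5),.08),"jar",ray(p,(160.5,147),.05))
E
python3 fit1.py
```

```text
head (array([ 0.59376397, -0.00738464,  0.0294958 ]), np.float64(1.0501098167629774))
panel (array([ 0.59442923, -0.02211831, -0.04842464]), np.float64(0.49946277529866784))
rib (array([ 0.5926961 , -0.02161774, -0.0414391 ]), np.float64(0.255594406974133))
stand (array([0.53551477, 0.36012142, 0.52443534]), np.float64(0.7578345966296401))
glue [0.41089836 0.16251345 0.08      ] jar [0.70801278 0.24666054 0.05      ]
```

```bash
cat > d.py <<'E'
# usage: d.py x y z yawdeg(jaw y-axis direction, tool down) [tilt rad, about tool jaw axis] -> needed delta in units
import sys
from h import *
from scipy.spatial.transform import Rotation as Ro
a=list(map(float,sys.argv[1:]))
s=observe(); P=s["tool_pos"];R=Ro.from_quat(s["tool_rot"])
j=np.radians(a[3]); y=np.array([np.cos(j),np.sin(j),0]); z=np.array([0,0,-1.]); x=np.cross(y,z)
T=Ro.from_matrix(np.c_[x,y,z])
if len(a)>4: T=Ro.from_rotvec(y*a[4])*T
best=min((( (T*Ro.from_rotvec([0,0,k]))*R.inv()).as_rotvec() for k in (0,np.pi)),key=np.linalg.norm)
print("travel units",np.round((np.array(a[:3])-P)/.1,3),"rot units",np.round(best/np.pi,4),"t",s["time_s"],"F",s["contact_force"].round(1),"gap",round(s["finger_gap"],3),"q",s["joints"].round(2))
E
python3 -m inch '[{"travel":[0.26,-0.41,0],"rot":[0,0,0.009],"hand":-1},{"travel":[0.26,-0.41,0],"rot":[0,0,0.009],"hand":-1},{"travel":[0.26,-0.41,0],"rot":[0,0,0.009],"hand":-1},{"travel":[0.26,-0.41,0],"rot":[0,0,0.009],"hand":-1},{"travel":[0.26,-0.41,0],"rot":[0,0,0.009],"hand":-1},{"travel":[0.26,-0.41,0],"rot":[0,0,0.009],"hand":-1},{"travel":[0.26,-0.41,0],"rot":[0,0,0.009],"hand":-1},{"travel":[0.26,-0.41,0],"rot":[0,0,0.009],"hand":-1},{"travel":[0.26,-0.41,0],"rot":[0,0,0.009],"hand":-1},{"travel":[0.26,-0.41,0],"rot":[0,0,0.009],"hand":-1}]' 40
python3 d.py 0.5935 -0.022 0.10 87.4
```

```text
time_s: 1.5
tool_pos: [0.4622, 0.18, 0.239]
tool_rot: [0.022, 1.0, 0.0, 0.0]
contact_force: [0.6, 0.9, 0.3]
finger_gap: 1.001
travel units [ 1.313 -2.02  -1.39 ] rot units [-0.0001  0.0002 -0.0005] t 1.5 F [0.6 0.9 0.3] gap 1.001 q [-0.24  0.53 -0.34  1.94  0.27  0.71  0.78]
```

```bash
python3 -m inch '[{"travel":[0.26,-0.4,0],"rot":[0,0,0],"hand":-1},{"travel":[0.26,-0.4,0],"rot":[0,0,0],"hand":-1},{"travel":[0.26,-0.4,0],"rot":[0,0,0],"hand":-1},{"travel":[0.26,-0.4,0],"rot":[0,0,0],"hand":-1},{"travel":[0.27,-0.42,0],"rot":[0,0,0],"hand":-1},{"travel":[0,0,-0.4],"rot":[0,0,0],"hand":-1},{"travel":[0,0,-0.4],"rot":[0,0,0],"hand":-1},{"travel":[0,0,-0.4],"rot":[0,0,0],"hand":-1},{"travel":[0,0,-0.1],"rot":[0,0,0],"hand":-1},{"travel":[0,0,0],"rot":[0,0,0],"hand":-1}]' 40
python3 d.py 0.5935 -0.022 0.053 87.4
python3 - <<'E'
from h import *
p=cap("scene"); crop(p,(180,120,360,290),4,"pics/g1.png")
p=cap("top"); crop(p,(200,130,340,250),5,"pics/g1t.png")
E
```

```text
time_s: 2.5
tool_pos: [0.5914, -0.0202, 0.1077]
tool_rot: [0.022, 1.0, -0.0, -0.001]
contact_force: [0.5, 0.4, 1.0]
finger_gap: 1.002
travel units [ 0.021 -0.018 -0.547] rot units [ 0.     -0.0009 -0.0002] t 2.5 F [0.5 0.4 1. ] gap 1.002 q [ 0.12  0.83 -0.28  1.77  0.37  0.59  1.14]
```

View pics/g1.png

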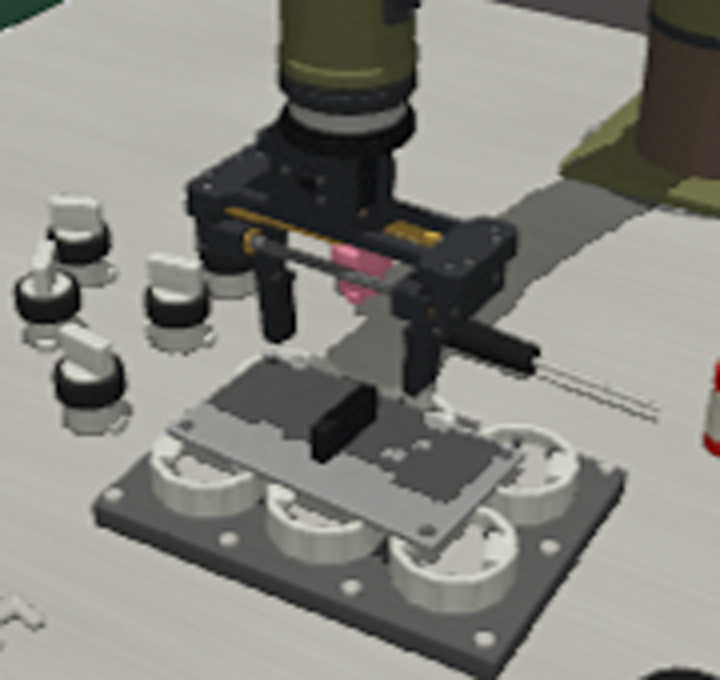

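View pics/g1t.png

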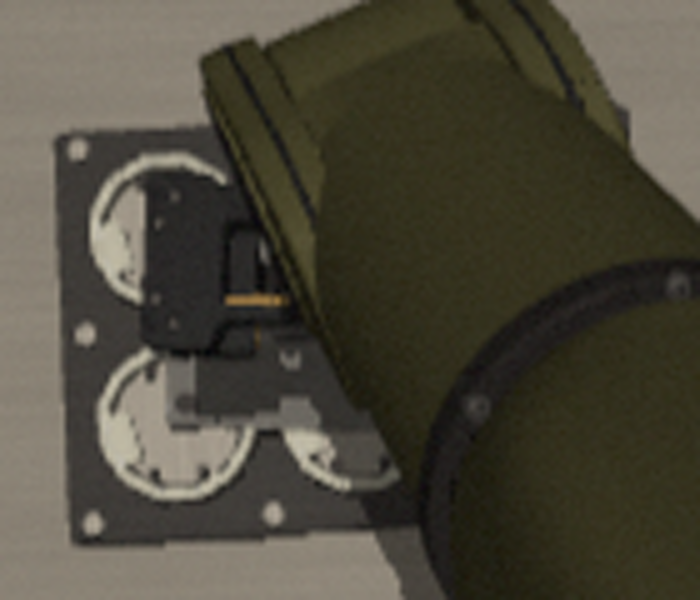

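```bash
python3 -m inch '[{"travel":[0.02,-0.02,-0.25],"rot":[0,0,0],"hand":-1},{"travel":[0,0,-0.25],"rot":[0,0,0],"hand":-1},{"travel":[0,0,-0.0],"rot":[0,0,0],"hand":-1},{"travel":[0,0,0],"rot":[0,0,0],"hand":1},{"travel":[0,0,0],"rot":[0,0,0],"hand":1},{"travel":[0,0,0],"rot":[0,0,0],"hand":1},{"travel":[0,0,0],"rot":[0,0,0],"hand":1},{"travel":[0,0,0],"rot":[0,0,0],"hand":1},{"travel":[0,0,0],"rot":[0,0,0],"hand":1},{"travel":[0,0,0],"rot":[0,0,0],"hand":1}]' 45
python3 d.py 0.5935 -0.022 0.053 87.4
```

```text
time_s: 3.6
tool_pos: [0.5942, -0.0222, 0.0588]
tool_rot: [0.022, 1.0, 0.0, -0.0]
contact_force: [-0.1, 0.7, -0.4]
finger_gap: 0.389
travel units [-0.007  0.002 -0.058] rot units [-0.     -0.     -0.0001] t 3.6 F [-0.1  0.7 -0.4] gap 0.389 q [ 0.1   0.91 -0.24  1.78  0.41  0.5   1.11]
```

```bash
python3 -m inch '[{"travel":[0,0,-0.06],"rot":[0,0,0],"hand":-1},{"travel":[0,0,0],"rot":[0,0,0],"hand":-1},{"travel":[0,0,0],"rot":[0,0,0],"hand":1},{"travel":[0,0,0],"rot":[0,0,0],"hand":1},{"travel":[0,0,0],"rot":[0,0,0],"hand":1},{"travel":[0,0,0],"rot":[0,0,0],"hand":1},{"travel":[0,0,0],"rot":[0,0,0],"hand":1},{"travel":[0,0,0],"rot":[0,0,0],"hand":1},{"travel":[0,0,0],"rot":[0,0,0],"hand":1},{"travel":[0,0,0],"rot":[0,0,0],"hand":1}]' 45
python3 -m inch '[{"travel":[0,0,0],"rot":[0,0,0],"hand":1},{"travel":[0,0,0],"rot":[0,0,0],"hand":1},{"travel":[0,0,0],"rot":[0,0,0],"hand":1}]' 45
python3 d.py 0.5935 -0.022 0.053 87.4
```

```text
time_s: 4.6
tool_pos: [0.5943, -0.022, 0.0528]
tool_rot: [0.022, 1.0, 0.0, 0.0]
contact_force: [-0.5, 0.7, 0.3]
finger_gap: 0.134
time_s: 4.9
tool_pos: [0.5943, -0.022, 0.0528]
tool_rot: [0.022, 1.0, 0.0, 0.0]
contact_force: [-0.6, 1.3, 1.2]
finger_gap: 0.133
travel units [-0.008  0.     0.002] rot units [-0.0001  0.0001 -0.0002] t 4.9 F [-0.6  1.3  1.2] gap 0.133 q [ 0.1   0.92 -0.24  1.78  0.41  0.49  1.11]
```

```bash
python3 -m inch '[{"travel":[0,0,0.2],"rot":[0,0,0],"hand":1},{"travel":[0,0,0.3],"rot":[0,0,0],"hand":1},{"travel":[0,0,0.4],"rot":[0,0,0],"hand":1},{"travel":[0,0,0.4],"rot":[0,0,0],"hand":1},{"travel":[0,0,0.4],"rot":[0,0,0],"hand":1},{"travel":[0,0,0.3],"rot":[0,0,0],"hand":1}]' 45
python3 d.py 0.5215 0.352 0.25 120 -0.785
```

```text
time_s: 5.5
tool_pos: [0.5941, -0.0228, 0.2547]
tool_rot: [0.023, 1.0, -0.0, 0.0]
contact_force: [0.7, -0.1, -3.1]
finger_gap: 0.133
travel units [-0.726  3.748 -0.047] rot units [ 0.06   -0.2457  0.1717] t 5.5 F [ 0.7 -0.1 -3.1] gap 0.133 q [ 0.17  0.64 -0.37  1.64  0.28  0.91  1.23]
```

```bash
python3 -m inch '[{"travel":[-0.073,0.375,0],"rot":[0.006,-0.0246,0.0172],"hand":1},{"travel":[-0.073,0.375,0],"rot":[0.006,-0.0246,0.0172],"hand":1},{"travel":[-0.073,0.375,0],"rot":[0.006,-0.0246,0.0172],"hand":1},{"travel":[-0.073,0.375,0],"rot":[0.006,-0.0246,0.0172],"hand":1},{"travel":[-0.073,0.375,0],"rot":[0.006,-0.0246,0.0172],"hand":1},{"travel":[-0.073,0.375,0],"rot":[0.006,-0.0246,0.0172],"hand":1},{"travel":[-0.073,0.375,0],"rot":[0.006,-0.0246,0.0172],"hand":1},{"travel":[-0.073,0.375,0],"rot":[0.006,-0.0246,0.0172],"hand":1},{"travel":[-0.073,0.375,0],"rot":[0.006,-0.0246,0.0172],"hand":1},{"travel":[-0.073,0.375,0],"rot":[0.006,-0.0246,0.0172],"hand":1}]' 45
python3 d.py 0.5215 0.352 0.25 120 -0.785
python3 - <<'E'
from h import *
p=cap("scene","pics/s1.png")
E
```

```text
time_s: 6.5
tool_pos: [0.524, 0.217, 0.2346]
tool_rot: [-0.164, 0.961, 0.04, 0.22]
contact_force: [-0.2, 0.3, -3.1]
finger_gap: 0.134
travel units [-0.025  1.35   0.154] rot units [ 0.043  -0.0976  0.0579] t 6.5 F [-0.2  0.3 -3.1] gap 0.134 q [-0.35  0.51 -0.25  2.18  1.51  0.2  -0.09]
```

View pics/s1.png

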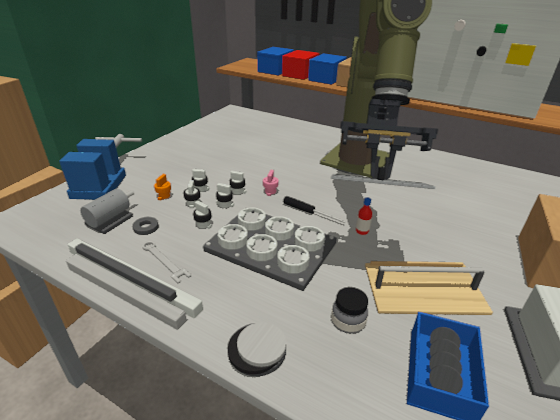

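```bash
python3 -m inch '[{"travel":[0,0.17,0.02],"rot":[0.0054,-0.0122,0.0072],"hand":1},{"travel":[0,0.17,0.02],"rot":[0.0054,-0.0122,0.0072],"hand":1},{"travel":[0,0.17,0.02],"rot":[0.0054,-0.0122,0.0072],"hand":1},{"travel":[0,0.17,0.02],"rot":[0.0054,-0.0122,0.0072],"hand":1},{"travel":[0,0.17,0.02],"rot":[0.0054,-0.0122,0.0072],"hand":1},{"travel":[0,0.17,0.02],"rot":[0.0054,-0.0122,0.0072],"hand":1},{"travel":[0,0.17,0.02],"rot":[0.0054,-0.0122,0.0072],"hand":1},{"travel":[0,0.17,0.02],"rot":[0.0054,-0.0122,0.0072],"hand":1}]' 45
python3 d.py 0.5215 0.352 0.25 120 -0.785
```

```text
time_s: 7.35
tool_pos: [0.5246, 0.3475, 0.2494]
tool_rot: [-0.236, 0.896, 0.096, 0.364]
contact_force: [-0.1, -0.3, -2.9]
finger_gap: 0.132
travel units [-0.031  0.045  0.006] rot units [ 0.0022 -0.0034  0.0026] t 7.35 F [-0.1 -0.3 -2.9] gap 0.132 q [-0.31  0.65 -0.68  2.27  2.28  0.73 -0.82]
```

```bash
python3 -m inch '[{"travel":[-0.03,0.04,0],"rot":[0.0022,-0.0034,0.0026],"hand":1},{"travel":[0,0,-0.3],"rot":[0,0,0],"hand":1},{"travel":[0,0,-0.35],"rot":[0,0,0],"hand":1},{"travel":[0,0,-0.35],"rot":[0,0,0],"hand":1},{"travel":[0,0,-0.2],"rot":[0,0,0],"hand":1},{"travel":[0,0,0],"rot":[0,0,0],"hand":1},{"travel":[0,0,0],"rot":[0,0,0],"hand":1}]' 45
python3 d.py 0.5215 0.352 0.06 120 -0.785
python3 - <<'E'
from h import *
p=cap("scene"); crop(p,(330,170,510,330),4,"pics/s2.png")
p=cap("top"); crop(p,(40,140,200,290),4,"pics/s2t.png")
E
```

```text
time_s: 8.05
tool_pos: [0.5218, 0.3519, 0.1303]
tool_rot: [-0.239, 0.892, 0.099, 0.37]
contact_force: [0.5, -0.1, -2.1]
finger_gap: 0.129
travel units [-0.003  0.001 -0.703] rot units [-0.0003  0.0001 -0.0001] t 8.05 F [ 0.5 -0.1 -2.1] gap 0.129 q [-0.33  0.96 -0.69  2.35  2.51  1.07 -0.97]
```

View pics/s2.png

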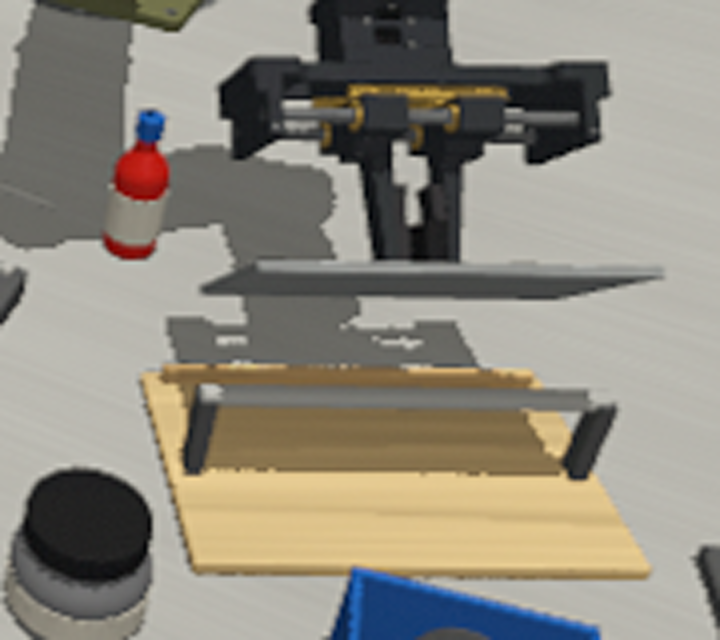

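View pics/s2t.png

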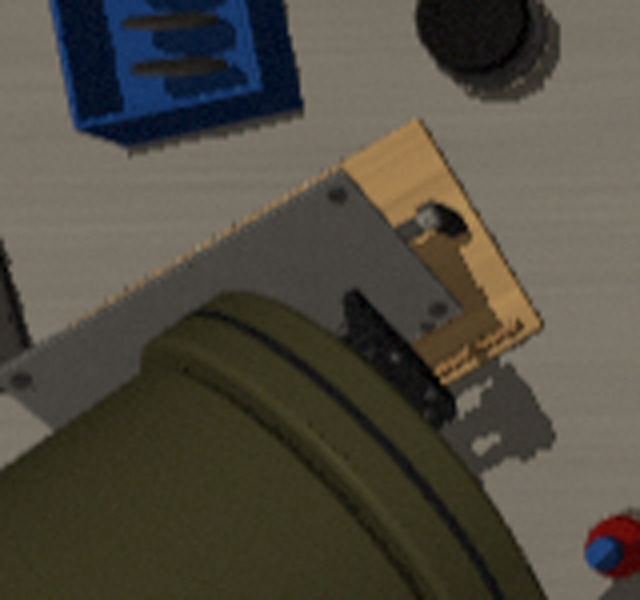

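```bash
cat > pp.py <<'E'
from h import *
from scipy.spatial.transform import Rotation as Ro
p=cap("top"); s=observe()
R=Ro.from_quat(s["tool_rot"]).as_matrix(); P=s["tool_pos"]
im=cv2.cvtColor(p["pixels"],cv2.COLOR_RGB2BGR); im=cv2.resize(im[140:290,40:200],None,fx=4,fy=4,interpolation=cv2.INTER_CUBIC)
n=-R[:,2]; o=P-.0088*n
c=np.array([o+a*R[:,0]+b*R[:,1]+.006*n for a,b in((.055,.1),(.055,-.1),(-.055,-.1),(-.055,.1))])
q=((proj(p,c)-[40,140]+.5)*4).astype(int); cv2.polylines(im,[q.reshape(-1,1,2)],True,(0,0,255),1)
# stand
x,y,w=.5355,.3601,.5244
def S(L): 
    L=np.array(L); return np.c_[x+np.cos(w)*L[:,0]-np.sin(w)*L[:,1],y+np.sin(w)*L[:,0]+np.cos(w)*L[:,1],L[:,2]]
for L in ([(.08,.12,.01),(.08,-.12,.01),(-.07,-.12,.01),(-.07,.12,.01)],[(.008,.11,.062),(.008,-.11,.062)],[(-.0585,.11,.021),(-.0585,-.11,.021)]):
    q=((proj(p,S(L))-[40,140]+.5)*4).astype(int); cv2.polylines(im,[q.reshape(-1,1,2)],True,(0,255,0),1)
cv2.imwrite("pics/pp.png",im); print("slot", ) 
E
python3 pp.py
```

```text
slot
```

View pics/pp.png

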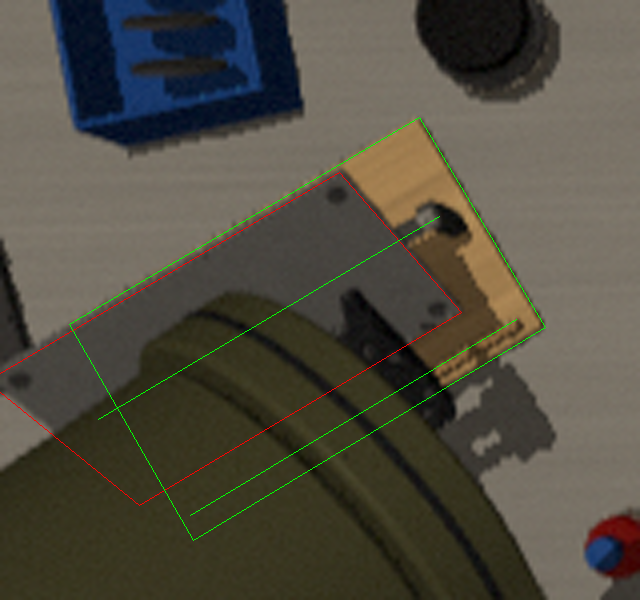

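```bash
python3 -m inch '[{"travel":[0,0,-0.2],"rot":[0,0,0],"hand":1},{"travel":[0,0,-0.2],"rot":[0,0,0],"hand":1},{"travel":[0,0,-0.15],"rot":[0,0,0],"hand":1},{"travel":[0,0,-0.09],"rot":[0,0,0],"hand":1},{"travel":[0,0,-0.03],"rot":[0,0,0],"hand":1},{"travel":[0,0,0],"rot":[0,0,0],"hand":1},{"travel":[0,0,0],"rot":[0,0,0],"hand":1},{"travel":[0,0,0],"rot":[0,0,0],"hand":1}]' 45
python3 d.py 0.5215 0.352 0.06 120 -0.785
python3 - <<'E'
from h import *
p=cap("scene"); crop(p,(330,170,510,330),4,"pics/s3.png")
E
```

```text
time_s: 9.0
tool_pos: [0.5219, 0.3531, 0.0646]
tool_rot: [-0.239, 0.892, 0.101, 0.371]
contact_force: [0.1, 0.7, -3.0]
finger_gap: 0.135
travel units [-0.004 -0.011 -0.046] rot units [-0.0014  0.0007 -0.0004] t 9.0 F [ 0.1  0.7 -3. ] gap 0.135 q [-0.34  1.13 -0.67  2.34  2.61  1.21 -1.  ]
```

View pics/s3.png

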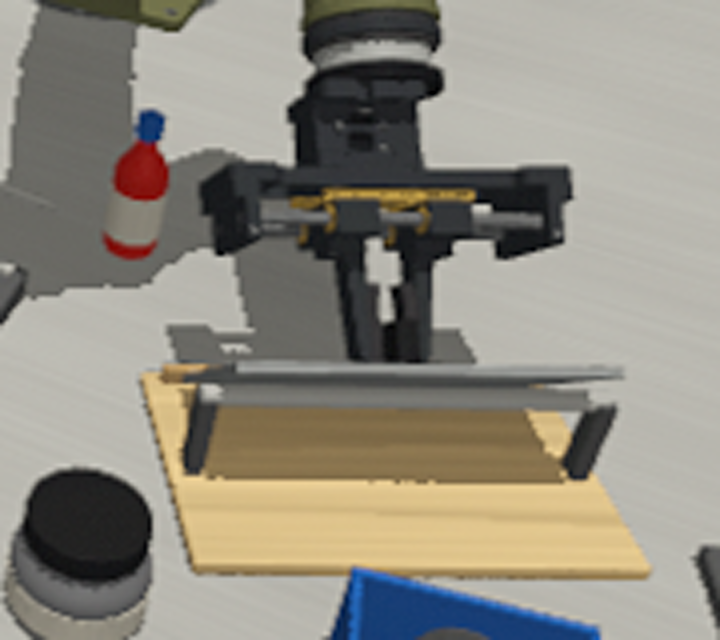

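```bash
python3 -m inch '[{"travel":[0,0,-0.02],"rot":[0,0,0],"hand":1},{"travel":[0,0,-0.02],"rot":[0,0,0],"hand":1},{"travel":[0,0,-0.02],"rot":[0,0,0],"hand":1},{"travel":[0,0,0],"rot":[0,0,0],"hand":1}]' 45
python3 d.py 0.5215 0.352 0.06 120 -0.785
```

```text
time_s: 9.45
tool_pos: [0.5217, 0.353, 0.0587]
tool_rot: [-0.239, 0.891, 0.101, 0.371]
contact_force: [-2.5, -3.8, 5.6]
finger_gap: 0.133
travel units [-0.002 -0.01   0.013] rot units [-0.0014  0.001  -0.0006] t 9.45 F [-2.5 -3.8  5.6] gap 0.133 q [-0.35  1.14 -0.66  2.34  2.61  1.22 -1.  ]
```

```bash
python3 -m inch '[{"travel":[0,0,0.01],"rot":[0,0,0],"hand":0},{"travel":[0,0,0],"rot":[0,0,0],"hand":0},{"travel":[0,0,0],"rot":[0,0,0],"hand":0},{"travel":[0,0,0],"rot":[0,0,0],"hand":0},{"travel":[-0.06,-0.035,0.07],"rot":[0,0,0],"hand":0},{"travel":[-0.12,-0.07,0.14],"rot":[0,0,0],"hand":0},{"travel":[-0.18,-0.105,0.21],"rot":[0,0,0],"hand":0},{"travel":[-0.24,-0.14,0.28],"rot":[0,0,0],"hand":0},{"travel":[-0.24,-0.14,0.28],"rot":[0,0,0],"hand":0},{"travel":[-0.1,-0.1,0.3],"rot":[0,0,0],"hand":0}]' 45
python3 - <<'E'
from h import *
p=cap("scene"); crop(p,(330,170,510,330),4,"pics/s4.png")
p=cap("top"); crop(p,(40,140,200,290),4,"pics/s4t.png")
E
```

```text
time_s: 10.45
tool_pos: [0.4499, 0.3267, 0.1467]
tool_rot: [-0.243, 0.89, 0.104, 0.371]
contact_force: [-0.8, 1.7, -1.3]
finger_gap: 0.498
```

View pics/s4.png

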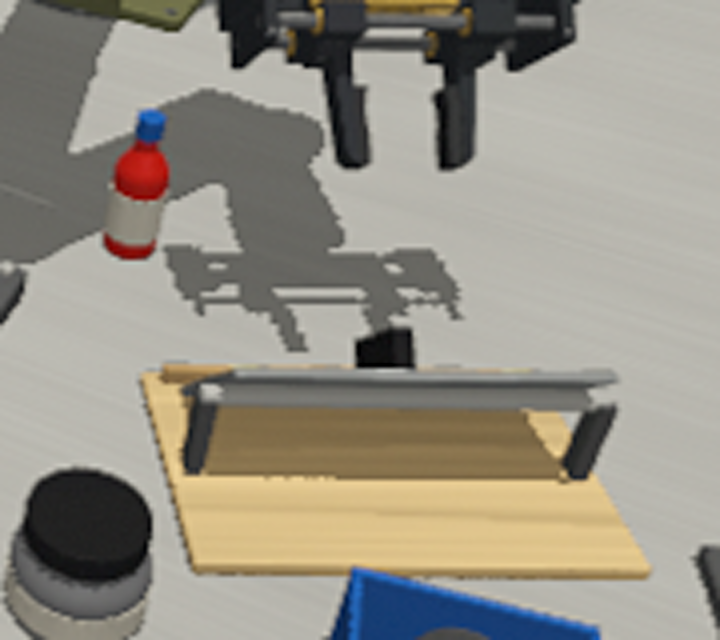

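View pics/s4t.png

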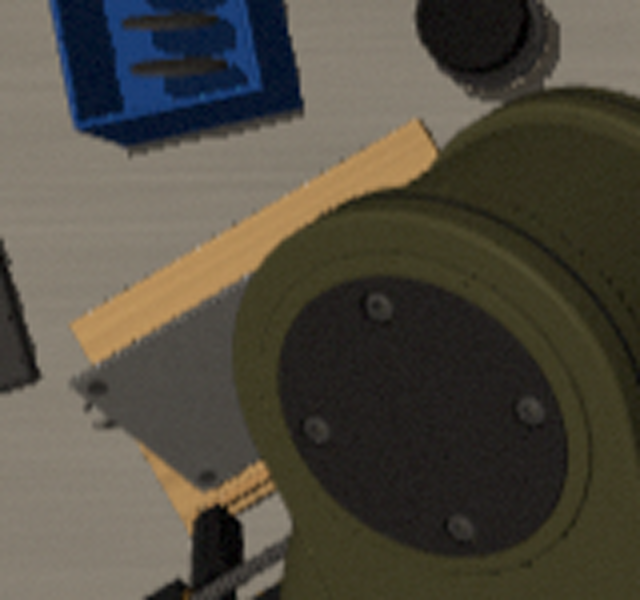

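The panel is leaning on the rail with its lower edge behind the lip, rib up front (lower-left corner in the top crop at (210,480)). Next I'll bring the tool back to vertical and move away.

```bash
python3 d.py 0.40 0.05 0.28 90
```

```text
travel units [-0.489 -2.784  1.329] rot units [-0.0721  0.2446 -0.1585] t 10.55 F [-0.2  0.4  0.4] gap 0.503 q [-0.22  1.14 -1.19  2.56  2.27  1.53 -0.82]
```

```bash
python3 -m inch '[{"travel":[0,0,0.3],"rot":[-0.004,0.012,-0.008],"hand":0},{"travel":[0,0,0.4],"rot":[-0.007,0.024,-0.016],"hand":0},{"travel":[0,0,0.4],"rot":[-0.007,0.024,-0.016],"hand":0},{"travel":[0,-0.15,0.2],"rot":[-0.007,0.024,-0.016],"hand":0},{"travel":[0,-0.25,0],"rot":[-0.007,0.024,-0.016],"hand":0},{"travel":[0,-0.3,0],"rot":[-0.007,0.024,-0.016],"hand":0},{"travel":[0,-0.3,0],"rot":[-0.007,0.024,-0.016],"hand":0},{"travel":[0,-0.3,0],"rot":[-0.007,0.024,-0.016],"hand":0},{"travel":[0,-0.3,0],"rot":[-0.007,0.024,-0.016],"hand":0},{"travel":[0,-0.3,0],"rot":[-0.007,0.024,-0.016],"hand":0}]' 45
python3 d.py 0.40 0.05 0.28 90
```

```text
time_s: 11.55
tool_pos: [0.4512, 0.1327, 0.2719]
tool_rot: [-0.012, 1.0, -0.001, 0.027]
contact_force: [0.4, 0.4, -1.0]
finger_gap: 0.501
travel units [-0.512 -0.827  0.081] rot units [ 0.0009  0.017  -0.0074] t 11.55 F [ 0.4  0.4 -1. ] gap 0.501 q [ 0.38  0.74 -1.35  1.99  0.87  1.11  0.23]
```

```bash
python3 - <<'E'
from h import *
p=cap("top","pics/t5.png")
crop(p,(195,135,345,255),5,"pics/h5.png")
crop(p,(340,165,440,285),6,"pics/r5.png")
p=cap("scene","pics/s5.png")
E
```

```text
(no output)
```

View pics/h5.png

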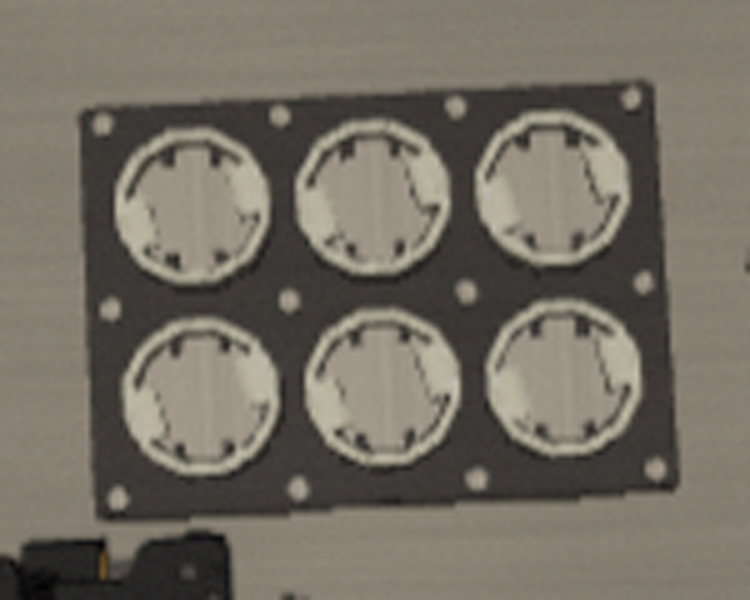

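View pics/r5.png

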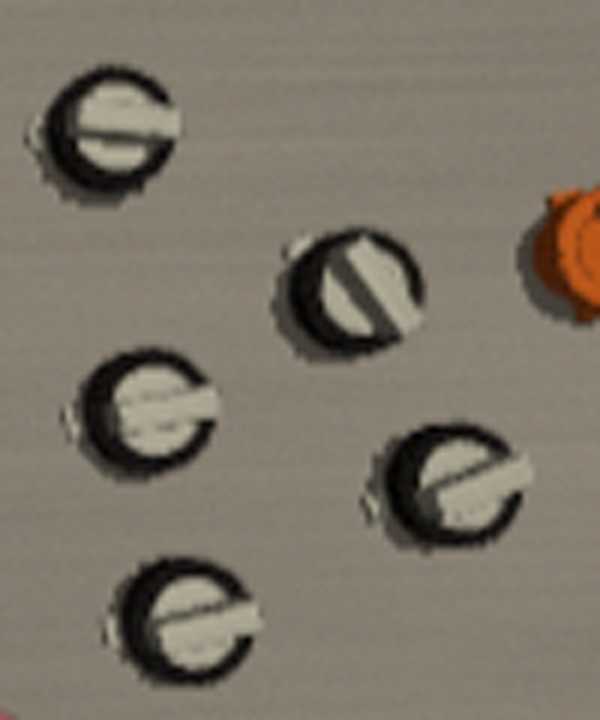

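View pics/s5.png

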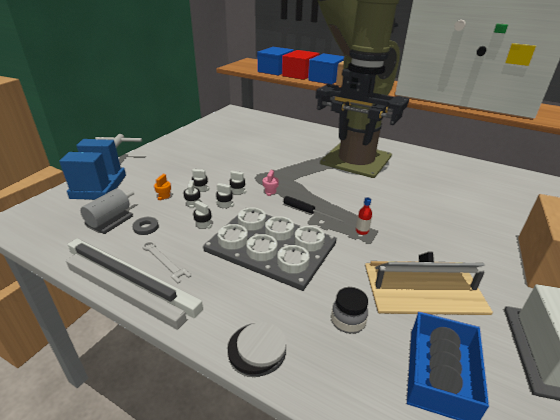

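```bash
cat > loc.py <<'E'
from h import *
from scipy.optimize import minimize
def circ(x,y,z,r): a=np.linspace(0,2*np.pi,48,endpoint=False); return np.c_[x+r*np.cos(a),y+r*np.sin(a),0*a+z]
def hull(p,X): return cv2.convexHull(proj(p,X).astype(np.float32))[:,0]
def poly(im,h,val,k,o): cv2.fillPoly(im,[np.round(((h-o+.5)*k-.5)*16).astype(np.int32)],val,shift=4)
def headfit(p,q0=(.5937,-.0074,.0295)):
    g=cv2.cvtColor(p["pixels"],cv2.COLOR_RGB2GRAY); L=[(x,y) for x in(-.045,.045) for y in(-.085,0,.085)]
    def W(q,l): c,s=np.cos(q[2]),np.sin(q[2]); return q[0]+c*l[0]-s*l[1],q[1]+s*l[0]+c*l[1]
    obs=[];use=[]
    for i,l in enumerate(L):
        h0=hull(p,np.r_[circ(*W(q0,l),.044,.0425),circ(*W(q0,l),.02,.0425)])
        k=6;o=np.floor(h0.min(0))-3;n=(np.ceil(h0.max(0)-o)+3).astype(int)
        sub=cv2.getRectSubPix(g,(int(n[0]),int(n[1])),tuple((o+(n-1)/2).tolist())).astype(np.float32)
        sub=cv2.resize(sub,None,fx=k,fy=k,interpolation=cv2.INTER_CUBIC)
        roi=np.zeros(sub.shape,np.uint8);poly(roi,h0,1,k,o)
        m=((sub>95)&(roi>0)).astype(np.uint8); cs,_=cv2.findContours(m,cv2.RETR_EXTERNAL,cv2.CHAIN_APPROX_NONE)
        c=max(cs,key=cv2.contourArea); M=cv2.moments(cv2.convexHull(c)); obs.append((np.array([M["m10"],M["m01"]])/M["m00"]+.5)/k-.5+o); use.append(cv2.contourArea(cv2.convexHull(c))/k/k)
    def pc(q,l):
        M=cv2.moments(hull(p,np.r_[circ(*W(q,l),.044,.036),circ(*W(q,l),.02,.036)])); return np.array([M["m10"],M["m01"]])/M["m00"]
    f=lambda q:np.concatenate([pc(q,l)-o for l,o in zip(L,obs)])
    r=least_squares(f,q0,diff_step=1e-3,loss="soft_l1"); return r.x,f(r.x).round(2),np.round(use)
def rollfit(p,u,yaws=None):
    g=cv2.cvtColor(p["pixels"],cv2.COLOR_RGB2GRAY); k=4;N=44;o=np.floor(np.array(u))-N//2
    sub=cv2.resize(g[int(o[1]):int(o[1])+N,int(o[0]):int(o[0])+N],None,fx=k,fy=k,interpolation=cv2.INTER_CUBIC).astype(np.float32)
    bg=np.median(sub)
    def ren(q):
        im=np.full((N*k,N*k),bg,np.float32);x,y,w=q
        poly(im,hull(p,np.r_[circ(x,y,.022,.025),circ(x,y,.042,.025)]),25,k,o)
        poly(im,hull(p,circ(x,y,.0425,.0155)),185,k,o)
        c,s=np.cos(w),np.sin(w)
        b=lambda z:np.array([(x+c*a-s*d,y+s*a+c*d,z) for a,d in((.02,.006),(.02,-.006),(-.02,-.006),(-.02,.006))])
        poly(im,hull(p,np.r_[b(.042),b(.068)]),130,k,o); poly(im,hull(p,b(.068)),195,k,o)
        return cv2.GaussianBlur(im,(0,0),k*.5)
    x0=ray(p,u,.045)
    cost=lambda q:np.minimum(abs(ren(q)-sub),50).mean()
    best=min(((cost((x0[0]+a,x0[1]+b,w)),(x0[0]+a,x0[1]+b,w)) for a in(-.004,0,.004) for b in(-.004,0,.004) for w in np.arange(0,np.pi,.15)),key=lambda t:t[0])
    r=minimize(cost,best[1],method="Nelder-Mead",options=dict(initial_simplex=[np.array(best[1])+d for d in([0,0,0],[.003,0,0],[0,.003,0],[0,0,.1])],xatol=1e-4,fatol=1e-3))
    return r.x,r.fun,sub,ren(r.x)
E
python3 - <<'E'
from loc import *
p=cap("top")
q,e,a=headfit(p);print("head",q.round(4),e,a)
vis=[]
for u in((358,186),(399,213),(364,233),(416,245),(371,268)):
    r,f,s,m=rollfit(p,u); print(u,r[:2].round(4),np.degrees(r[2]).round(1)%180,round(f,1)); vis.append(np.vstack([s,m]))
cv2.imwrite("pics/fit.png",cv2.resize(np.hstack(vis),None,fx=.9,fy=.9))
E
```

```text
head [ 0.5957 -0.0068  0.0265] [-0.29 -0.16  0.03 -0.23  0.24 -0.2  -0.31  0.23 -0.01  0.19  0.32  0.19] [787. 789. 798. 767. 777. 780.]
(358, 186) [ 0.6053 -0.2169] 65.1 7.1
(399, 213) [ 0.5384 -0.3111] 28.4 7.9
(364, 233) [ 0.4937 -0.2258] 107.6 7.0
(416, 245) [ 0.4619 -0.345 ] 104.1 8.4
(371, 268) [ 0.4123 -0.2371] 99.1 6.9[ WARN:0@5.861] global loadsave.cpp:1063 imwrite_ Unsupported depth image for selected encoder is fallbacked to CV_8U.
```

View pics/fit.png

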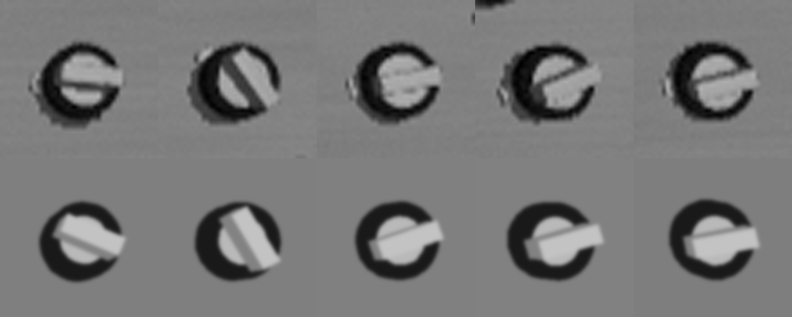

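```bash
sed -i 's/^def rollfit(p,u,yaws=None):/def rollfit1(p,u,side,w0):/; s/b(.068)\]),130,k,o)/b(.068)]),side,k,o)/; s/np.arange(0,np.pi,.15)/w0/' loc.py
cat >> loc.py <<'E'
def rollfit(p,u,yaw=None):
    w0=np.arange(0,np.pi,.1) if yaw is None else np.radians(yaw)+np.arange(-.3,.31,.1)
    return min((rollfit1(p,u,s,w0) for s in(60,90,130,180)),key=lambda r:r[1])
E
python3 - <<'E'
from loc import *
p=cap("top")
vis=[]
for u,y in zip(((358,186),(399,213),(364,233),(416,245),(371,268)),(87,36,100,110,102)):
    r,f,s,m=rollfit(p,u,y); print(u,r[:2].round(4),np.degrees(r[2]).round(1)%180,round(f,1)); vis.append(np.vstack([s,m]))
cv2.imwrite("pics/fit2.png",np.hstack(vis).astype(np.uint8)[:, :800])
E
```

```text
(358, 186) [ 0.6054 -0.2169] 77.4 6.3
(399, 213) [ 0.5387 -0.3111] 36.4 6.7
(364, 233) [ 0.4938 -0.2267] 101.5 6.5
(416, 245) [ 0.462  -0.3449] 105.1 7.8
(371, 268) [ 0.4117 -0.2374] 101.3 6.3
```

```bash
python3 -c "
import cv2;im=cv2.imread('pics/fit2.png');print(im.shape);cv2.imwrite('pics/fit2b.png',cv2.resize(im,(800,int(im.shape[0]*800/im.shape[1]))))"
```

```text
(352, 800, 3)
```

View pics/fit2.png

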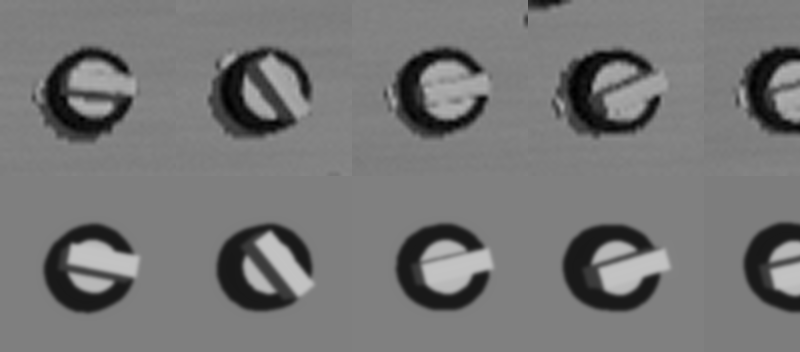

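```bash
python3 d.py 0.4938 -0.2267 0.14 11
```

```text
travel units [ 0.426 -3.611 -1.318] rot units [ 0.0123  0.0149 -0.447 ] t 11.75 F [ 0.1 -0.3  0.7] gap 0.502 q [ 0.37  0.74 -1.36  1.99  0.88  1.11  0.23]
```

```bash
python3 -m inch '[{"travel":[0.04,-0.36,0],"rot":[0.001,0.0015,-0.044],"hand":-0.2},{"travel":[0.04,-0.36,0],"rot":[0.001,0.0015,-0.044],"hand":-0.2},{"travel":[0.04,-0.36,0],"rot":[0.001,0.0015,-0.044],"hand":-0.2},{"travel":[0.04,-0.36,0],"rot":[0.001,0.0015,-0.044],"hand":-0.2},{"travel":[0.04,-0.36,0],"rot":[0.001,0.0015,-0.044],"hand":-0.2},{"travel":[0.04,-0.36,0],"rot":[0.001,0.0015,-0.044],"hand":-0.2},{"travel":[0.04,-0.36,0],"rot":[0.001,0.0015,-0.044],"hand":-0.2},{"travel":[0.04,-0.36,-0.2],"rot":[0.001,0.0015,-0.044],"hand":-0.2},{"travel":[0.04,-0.36,-0.4],"rot":[0.001,0.0015,-0.044],"hand":-0.2},{"travel":[0.04,-0.36,-0.4],"rot":[0.001,0.0015,-0.044],"hand":-0.2}]' 45
python3 d.py 0.4938 -0.2267 0.14 11
```

```text
time_s: 12.75
tool_pos: [0.4905, -0.2198, 0.1781]
tool_rot: [0.628, 0.779, -0.002, 0.002]
contact_force: [0.3, -1.2, 0.5]
finger_gap: 0.6
travel units [ 0.033 -0.069 -0.381] rot units [ 0.0019  0.0004 -0.007 ] t 12.75 F [ 0.3 -1.2  0.5] gap 0.6 q [ 0.87  0.82 -0.95  1.87  0.86  0.92 -0.29]
```

```bash
python3 -m inch '[{"travel":[0.03,-0.07,-0.35],"rot":[0.002,0,-0.007],"hand":-0.2},{"travel":[0,0,-0.2],"rot":[0,0,0],"hand":-0.2},{"travel":[0,0,0],"rot":[0,0,0],"hand":-0.2},{"travel":[0,0,0],"rot":[0,0,0],"hand":-0.2}]' 45
python3 d.py 0.4938 -0.2267 0.047 11
python3 - <<'E'
from h import *
p=cap("scene"); crop(p,(160,120,300,250),5,"pics/r1.png")
E
```

```text
time_s: 13.15
tool_pos: [0.4933, -0.2246, 0.1244]
tool_rot: [0.633, 0.774, 0.001, -0.001]
contact_force: [0.5, 0.6, 0.5]
finger_gap: 0.599
travel units [ 0.005 -0.021 -0.774] rot units [-0.001  -0.0001 -0.0022] t 13.15 F [0.5 0.6 0.5] gap 0.599 q [ 0.84  0.9  -0.89  1.89  0.95  0.84 -0.36]
```

View pics/r1.png

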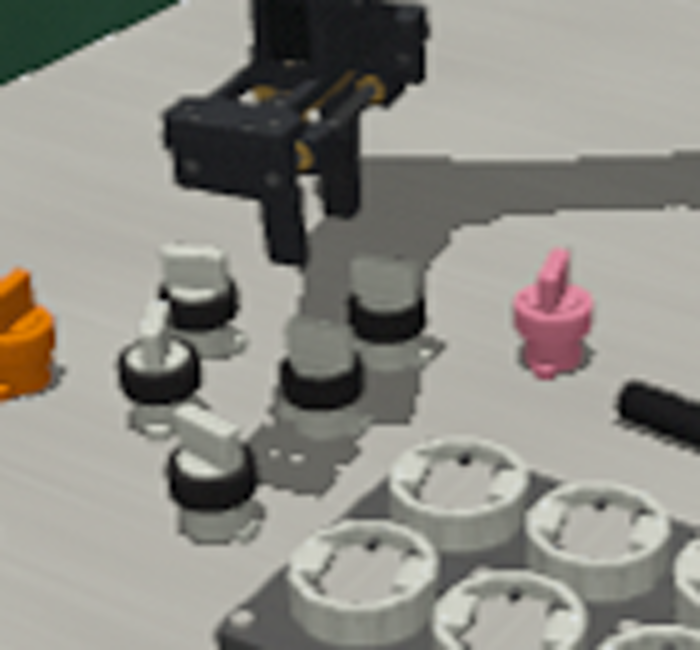

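```bash
python3 -m inch '[{"travel":[0,-0.02,-0.3],"rot":[0,0,-0.002],"hand":-0.2},{"travel":[0,0,-0.3],"rot":[0,0,0],"hand":-0.2},{"travel":[0,0,-0.17],"rot":[0,0,0],"hand":-0.2},{"travel":[0,0,0],"rot":[0,0,0],"hand":-0.2},{"travel":[0,0,0],"rot":[0,0,0],"hand":-0.2},{"travel":[0,0,0],"rot":[0,0,0],"hand":-0.2}]' 20
python3 d.py 0.4938 -0.2267 0.047 11
python3 - <<'E'
from h import *
p=cap("scene"); crop(p,(160,120,300,250),5,"pics/r2.png")
E
```

```text
time_s: 13.8
tool_pos: [0.4942, -0.2277, 0.0486]
tool_rot: [0.637, 0.771, 0.002, -0.0]
contact_force: [-0.3, 0.4, 0.2]
finger_gap: 0.6
travel units [-0.004  0.01  -0.016] rot units [-0.001   0.0007  0.0004] t 13.8 F [-0.3  0.4  0.2] gap 0.6 q [ 0.79  1.01 -0.79  1.92  1.11  0.73 -0.49]
```

View pics/r2.png

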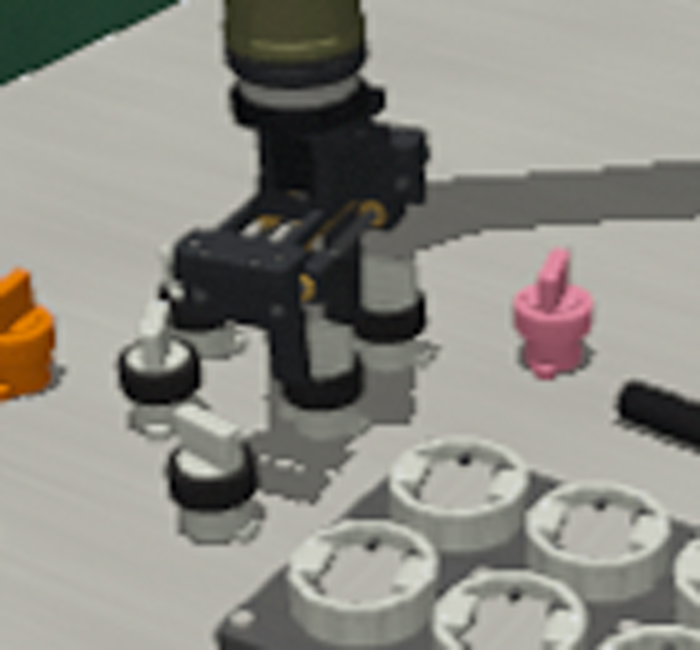

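```bash
python3 -m inch '[{"travel":[0,0,-0.02],"rot":[0,0,0],"hand":1},{"travel":[0,0,0],"rot":[0,0,0],"hand":1},{"travel":[0,0,0],"rot":[0,0,0],"hand":1},{"travel":[0,0,0],"rot":[0,0,0],"hand":1},{"travel":[0,0,0],"rot":[0,0,0],"hand":1},{"travel":[0,0,0],"rot":[0,0,0],"hand":1},{"travel":[0,0,0],"rot":[0,0,0],"hand":1},{"travel":[0,0,0],"rot":[0,0,0],"hand":1},{"travel":[0,0,0],"rot":[0,0,0],"hand":1},{"travel":[0,0,0],"rot":[0,0,0],"hand":1}]' 50
python3 -m inch '[{"travel":[0,0,0.1],"rot":[0,0,0],"hand":1},{"travel":[0,0,0.3],"rot":[0,0,0],"hand":1},{"travel":[0,0,0.4],"rot":[0,0,0],"hand":1},{"travel":[0,0,0.3],"rot":[0,0,0],"hand":1}]' 50
python3 d.py 0.6384 0.0794 0.16 91.52
```

```text
time_s: 14.85
tool_pos: [0.4928, -0.2278, 0.0447]
tool_rot: [0.637, 0.771, 0.001, -0.002]
contact_force: [0.1, 0.7, -1.1]
finger_gap: 0.134
time_s: 15.25
tool_pos: [0.4931, -0.2273, 0.1573]
tool_rot: [0.636, 0.771, 0.002, -0.001]
contact_force: [0.7, -0.7, -1.1]
finger_gap: 0.129
travel units [1.453 3.067 0.027] rot units [-0.0011 -0.0009  0.4476] t 15.25 F [ 0.7 -0.7 -1.1] gap 0.129 q [ 0.87  0.86 -0.93  1.87  0.88  0.89 -0.31]
```

```bash
python3 -m inch '[{"travel":[0.145,0.307,0],"rot":[0,0,0.0448],"hand":1},{"travel":[0.145,0.307,0],"rot":[0,0,0.0448],"hand":1},{"travel":[0.145,0.307,0],"rot":[0,0,0.0448],"hand":1},{"travel":[0.145,0.307,0],"rot":[0,0,0.0448],"hand":1},{"travel":[0.145,0.307,0],"rot":[0,0,0.0448],"hand":1},{"travel":[0.145,0.307,0],"rot":[0,0,0.0448],"hand":1},{"travel":[0.145,0.307,0],"rot":[0,0,0.0448],"hand":1},{"travel":[0.145,0.307,0],"rot":[0,0,0.0448],"hand":1},{"travel":[0.145,0.307,0],"rot":[0,0,0.0448],"hand":1},{"travel":[0.145,0.307,0],"rot":[0,0,0.0448],"hand":1}]' 50
python3 -m inch '[{"travel":[0,0,0],"rot":[0,0,0],"hand":1},{"travel":[0,0,0],"rot":[0,0,0],"hand":1}]' 50
python3 d.py 0.6384 0.0794 0.10 91.52
```

```text
time_s: 16.25
tool_pos: [0.638, 0.0802, 0.1553]
tool_rot: [-0.016, 1.0, -0.0, -0.002]
contact_force: [0.8, 0.8, -1.1]
finger_gap: 0.132
time_s: 16.45
tool_pos: [0.6375, 0.0798, 0.155]
tool_rot: [-0.014, 1.0, -0.0, -0.002]
contact_force: [0.4, -1.4, -3.0]
finger_gap: 0.13
travel units [ 0.009 -0.004 -0.55 ] rot units [ 0.0002 -0.0015 -0.0003] t 16.45 F [ 0.4 -1.4 -3. ] gap 0.13 q [ 0.34  1.06 -1.16  1.55  1.02  1.23  0.59]
```

```bash
python3 -m inch '[{"travel":[0.01,0,-0.25],"rot":[0,-0.0015,0],"hand":1},{"travel":[0,0,-0.25],"rot":[0,0,0],"hand":1},{"travel":[0,0,-0.08],"rot":[0,0,0],"hand":1},{"travel":[0,0,0],"rot":[0,0,0],"hand":1},{"travel":[0,0,0],"rot":[0,0,0],"hand":1}]' 50
python3 d.py 0.6384 0.0794 0.08 91.52
python3 - <<'E'
from h import *
p=cap("scene"); crop(p,(200,180,350,300),5,"pics/i1.png")
p=cap("top"); crop(p,(200,130,340,250),5,"pics/i1t.png")
E
```

```text
time_s: 16.95
tool_pos: [0.6393, 0.0789, 0.0979]
tool_rot: [-0.013, 1.0, 0.0, 0.001]
contact_force: [0.7, 0.1, -1.1]
finger_gap: 0.129
travel units [-0.009  0.005 -0.179] rot units [-0.0001  0.0005  0.0002] t 16.95 F [ 0.7  0.1 -1.1] gap 0.129 q [ 0.33  1.13 -1.11  1.59  1.1   1.15  0.54]
```

View pics/i1.png

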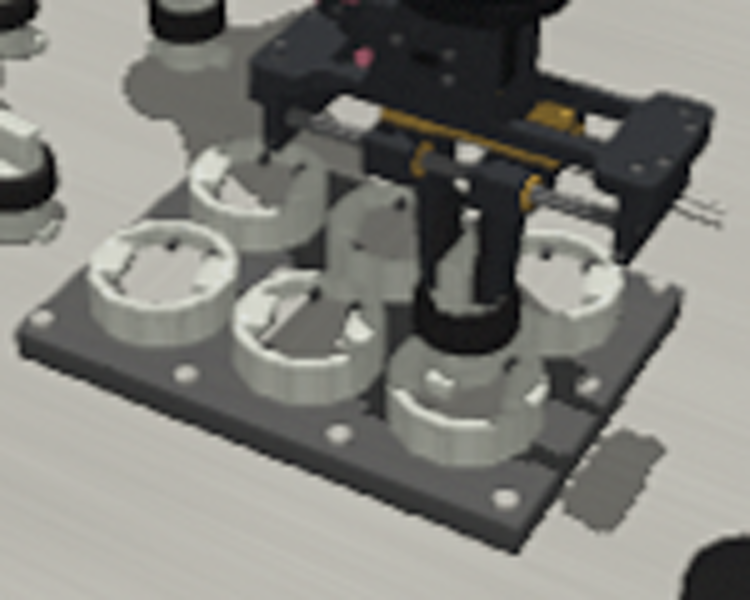

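View pics/i1t.png

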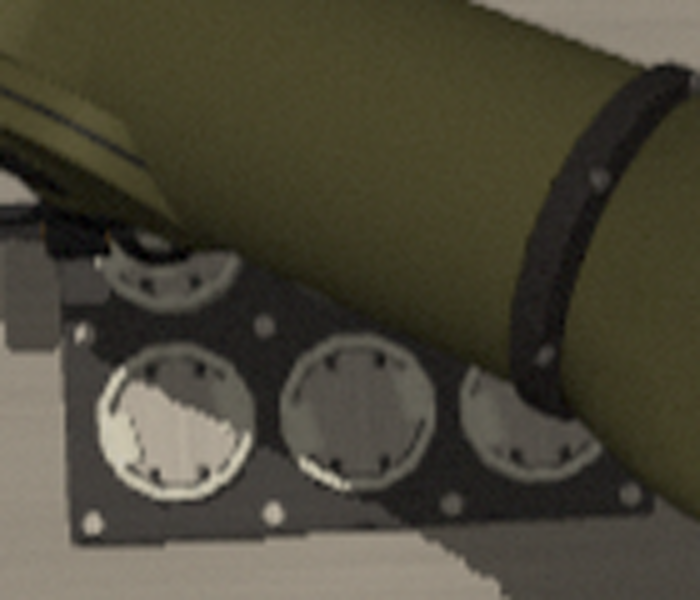

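```bash
cat > ov.py <<'E'
import sys
from loc import *
p=cap("scene"); s=observe(); x,y,z=s["tool_pos"]; b=z-.0447
im=cv2.cvtColor(p["pixels"],cv2.COLOR_RGB2BGR); X0,Y0,X1,Y1=200,180,350,300;k=5
im=cv2.resize(im[Y0:Y1,X0:X1],None,fx=k,fy=k,interpolation=cv2.INTER_CUBIC)
q=(.5957,-.0068,.0265);c,s_=np.cos(q[2]),np.sin(q[2])
def dr(X,col): cv2.polylines(im,[np.round((proj(p,X)-[X0,Y0]+.5)*k).astype(int).reshape(-1,1,2)],True,col,1)
for a in(-.045,.045):
    for d in(-.085,0,.085): dr(circ(q[0]+c*a-s_*d,q[1]+s_*a+c*d,.044,.036),(0,255,0))
for zz in(.022,.042): dr(circ(x,y,b+zz,.025),(0,0,255))
cv2.imwrite(sys.argv[1],im)
E
python3 ov.py pics/ov1.png
```

```text
(no output)
```

View pics/ov1.png

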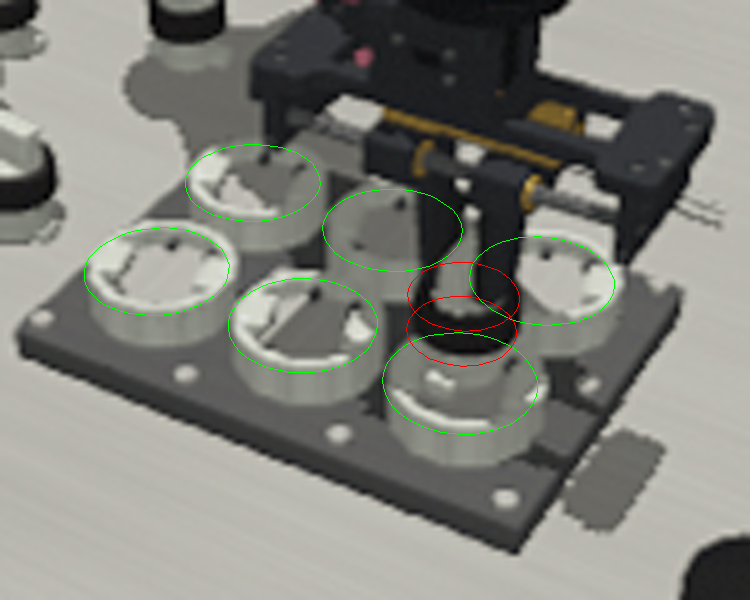

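```bash
python3 -m inch '[{"travel":[-0.01,0.005,-0.06],"rot":[0,0,0],"hand":1},{"travel":[0,0,-0.06],"rot":[0,0,0],"hand":1},{"travel":[0,0,-0.04],"rot":[0,0,0],"hand":1},{"travel":[0,0,0],"rot":[0,0,0],"hand":1},{"travel":[0,0,0],"rot":[0,0,0],"hand":1}]' 50
python3 d.py 0.6384 0.0794 0.072 91.52
```

```text
time_s: 17.6
tool_pos: [0.6378, 0.0798, 0.0806]
tool_rot: [-0.014, 1.0, -0.0, 0.0]
contact_force: [-0.3, 0.2, -2.1]
finger_gap: 0.132
travel units [ 0.006 -0.004 -0.086] rot units [ 0.0001  0.0001 -0.0002] t 17.6 F [-0.3  0.2 -2.1] gap 0.132 q [ 0.32  1.15 -1.1   1.6   1.12  1.13  0.52]
```

```bash
python3 -m inch '[{"travel":[0,0,-0.04],"rot":[0,0,0],"hand":1},{"travel":[0,0,-0.04],"rot":[0,0,0],"hand":1},{"travel":[0,0,-0.01],"rot":[0,0,0],"hand":1},{"travel":[0,0,0],"rot":[0,0,0],"hand":1},{"travel":[0,0,0],"rot":[0,0,0],"hand":1}]' 50
python3 d.py 0.6384 0.0794 0.072 91.52
python3 ov.py pics/ov2.png
```

```text
time_s: 18.1
tool_pos: [0.6384, 0.0802, 0.0725]
tool_rot: [-0.013, 1.0, 0.0, 0.001]
contact_force: [0.1, 0.2, 3.8]
finger_gap: 0.134
travel units [ 0.    -0.008 -0.005] rot units [-0.0002  0.0006 -0.0001] t 18.1 F [0.1 0.2 3.8] gap 0.134 q [ 0.32  1.16 -1.09  1.6   1.13  1.12  0.52]
```

View pics/ov2.png

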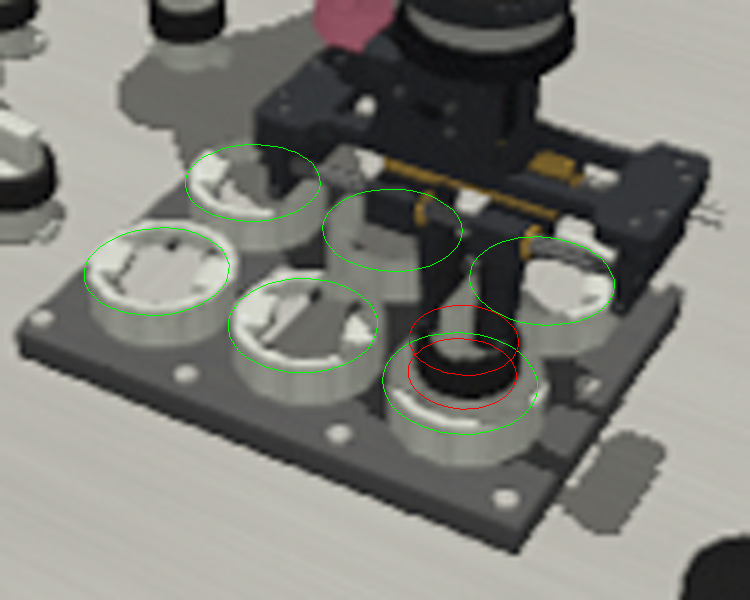

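```bash
python3 -m inch '[{"travel":[0,-0.005,-0.012],"rot":[0,0,0],"hand":1},{"travel":[0,0,0],"rot":[0,0,0],"hand":1}]' 50
python3 -m inch '[{"travel":[0,0,0],"rot":[0,0,-0.02],"hand":1},{"travel":[0,0,0],"rot":[0,0,-0.04],"hand":1},{"travel":[0,0,0],"rot":[0,0,-0.04],"hand":1},{"travel":[0,0,0],"rot":[0,0,-0.04],"hand":1},{"travel":[0,0,0],"rot":[0,0,-0.04],"hand":1},{"travel":[0,0,0],"rot":[0,0,-0.04],"hand":1},{"travel":[0,0,0],"rot":[0,0,-0.04],"hand":1},{"travel":[0,0,0],"rot":[0,0,-0.04],"hand":1},{"travel":[0,0,0],"rot":[0,0,-0.04],"hand":1},{"travel":[0,0,0],"rot":[0,0,-0.04],"hand":1}]' 50
python3 d.py 0.6384 0.0794 0.072 22.8; python3 -c "
from bench import observe;print(observe()['torque'])"
```

```text
time_s: 18.35
tool_pos: [0.6383, 0.0801, 0.071]
tool_rot: [-0.014, 1.0, 0.001, 0.001]
contact_force: [1.7, 2.3, 5.4]
finger_gap: 0.132
time_s: 19.35
tool_pos: [0.6375, 0.078, 0.0706]
tool_rot: [0.553, 0.833, -0.002, 0.0]
contact_force: [-0.7, -1.2, 6.2]
finger_gap: 0.131
travel units [0.009 0.014 0.014] rot units [ 0.001  -0.0004 -0.0001] t 19.35 F [-0.7 -1.2  6.2] gap 0.131 q [ 0.25  1.09 -0.9   1.6   1.    0.98 -0.6 ]
[-0.31806854  0.3278427   0.01208763]
```

```bash
python3 -m inch '[{"travel":[0,0,0],"rot":[0,0,-0.008],"hand":1},{"travel":[0,0,0],"rot":[0,0,0],"hand":1},{"travel":[0,0,0],"rot":[0,0,0],"hand":0.2},{"travel":[0,0,0],"rot":[0,0,0],"hand":0.2},{"travel":[0,0,0],"rot":[0,0,0],"hand":0.2},{"travel":[0,0,0],"rot":[0,0,0],"hand":0.2},{"travel":[0,0,0.1],"rot":[0,0,0],"hand":0.2},{"travel":[0,0,0.3],"rot":[0,0,0],"hand":0.2},{"travel":[0,0,0.4],"rot":[0,0,0],"hand":0.2},{"travel":[-0.2,-0.2,0.3],"rot":[0,0,0],"hand":0.2}]' 50
python3 ov.py pics/ov3.png;python3 d.py 0.6054 -0.2169 0.13 -3
```

```text
time_s: 20.35
tool_pos: [0.6192, 0.063, 0.1832]
tool_rot: [0.56, 0.828, 0.003, 0.0]
contact_force: [-0.3, 0.1, 0.5]
finger_gap: 0.397
travel units [-0.119 -2.747 -0.569] rot units [ 0.0008  0.0012 -0.137 ] t 20.4 F [-4.2 -2.   1.6] gap 0.401 q [ 0.33  0.92 -1.    1.61  0.86  1.1  -0.53]
```

View pics/ov3.png

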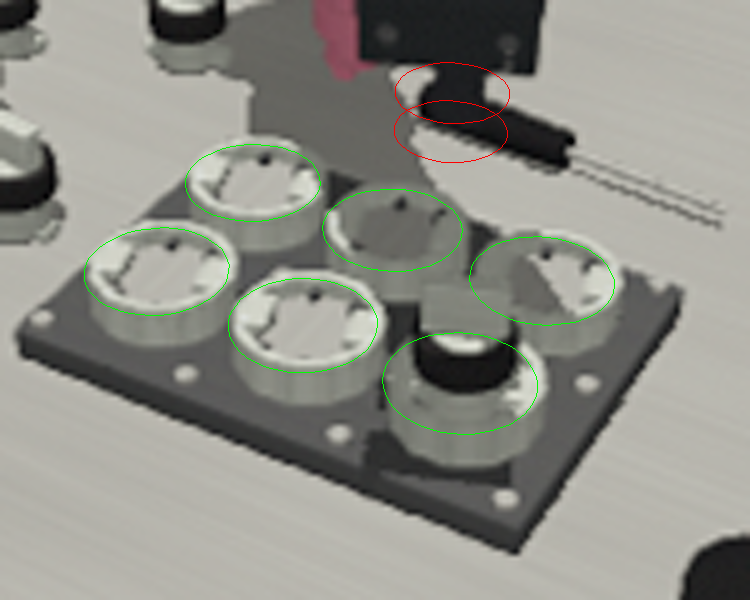

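```bash
cat > look.py <<'E'
import sys
from loc import *
p=cap("top"); crop(p,(200,140,440,290),3,sys.argv[1])
for u,y in zip(((358,186),(399,213),(416,245),(371,268)),(87,36,110,102)):
    r,f,s,m=rollfit(p,u,y); print(u,r[:2].round(4),np.degrees(r[2]).round(1)%180,round(f,1))
E
python3 look.py pics/l1.png
```

```text
(358, 186) [ 0.6313 -0.2005] 37.4 12.5
(399, 213) [ 0.5391 -0.3011] 18.8 10.8
(416, 245) [ 0.4599 -0.3543] 166.1 10.4
(371, 268) [ 0.4057 -0.2348] 157.4 8.5
```

View pics/l1.png

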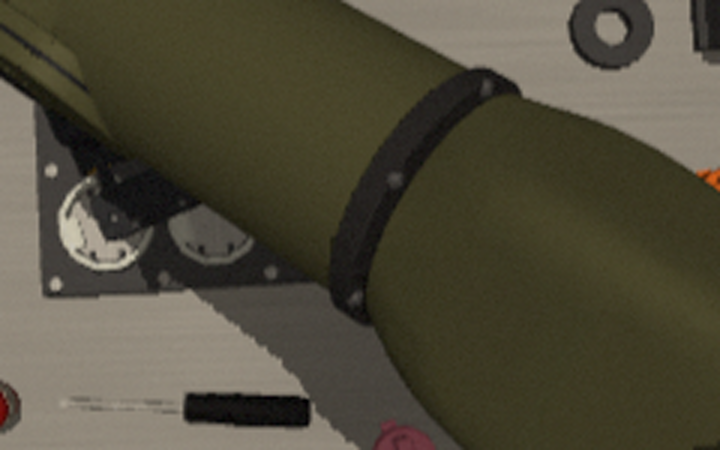

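```bash
python3 -m inch '[{"travel":[-0.02,-0.39,0],"rot":[0,0,-0.02],"hand":-0.2},{"travel":[-0.02,-0.39,0],"rot":[0,0,-0.02],"hand":-0.2},{"travel":[-0.02,-0.39,0],"rot":[0,0,-0.02],"hand":-0.2},{"travel":[-0.02,-0.39,0],"rot":[0,0,-0.02],"hand":-0.2},{"travel":[-0.02,-0.39,0],"rot":[0,0,-0.02],"hand":-0.2},{"travel":[-0.02,-0.39,-0.1],"rot":[0,0,-0.02],"hand":-0.2},{"travel":[-0.01,-0.37,-0.2],"rot":[0,0,-0.018],"hand":-0.2},{"travel":[0,0,-0.25],"rot":[0,0,0],"hand":-0.2},{"travel":[0,0,0],"rot":[0,0,0],"hand":-0.2}]' 50
python3 d.py 0.6054 -0.2169 0.046 -3
cat > sc.py <<'E'
import sys
from loc import *
p=cap("scene"); b=list(map(int,sys.argv[2:6])); crop(p,b,700/(b[2]-b[0]),sys.argv[1])
E
python3 sc.py pics/r3.png 160 120 300 250
```

```text
time_s: 21.35
tool_pos: [0.6017, -0.2134, 0.1212]
tool_rot: [0.727, 0.687, -0.003, -0.003]
contact_force: [-0.1, 1.2, 0.5]
finger_gap: 0.602
travel units [ 0.037 -0.035 -0.752] rot units [ 0.     -0.0027  0.0015] t 21.35 F [-0.1  1.2  0.5] gap 0.602 q [ 0.7   1.   -0.88  1.59  0.88  1.   -0.51]
```

View pics/r3.png

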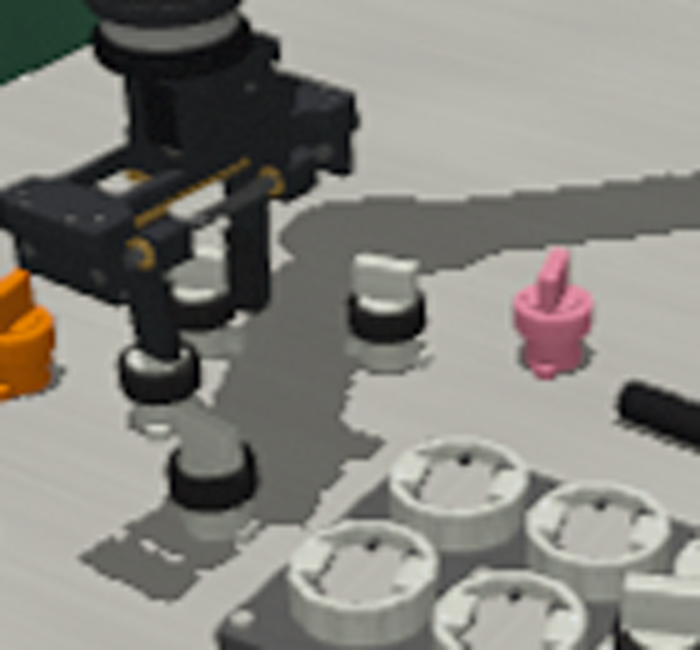

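```bash
python3 -m inch '[{"travel":[0.037,-0.035,-0.25],"rot":[0,-0.002,0.001],"hand":-0.2},{"travel":[0,0,-0.3],"rot":[0,0,0],"hand":-0.2},{"travel":[0,0,-0.2],"rot":[0,0,0],"hand":-0.2},{"travel":[0,0,0],"rot":[0,0,0],"hand":-0.2},{"travel":[0,0,0],"rot":[0,0,0],"hand":-0.2}]' 50
python3 d.py 0.6054 -0.2169 0.046 -3
python3 sc.py pics/r4.png 160 120 300 250
```

```text
time_s: 21.9
tool_pos: [0.6093, -0.2142, 0.0515]
tool_rot: [0.725, 0.689, 0.003, 0.002]
contact_force: [1.0, -0.4, 0.3]
finger_gap: 0.597
travel units [-0.039 -0.027 -0.055] rot units [-0.0001  0.0022 -0.0006] t 21.9 F [ 1.  -0.4  0.3] gap 0.597 q [ 0.68  1.09 -0.82  1.61  0.97  0.9  -0.57]
```

View pics/r4.png

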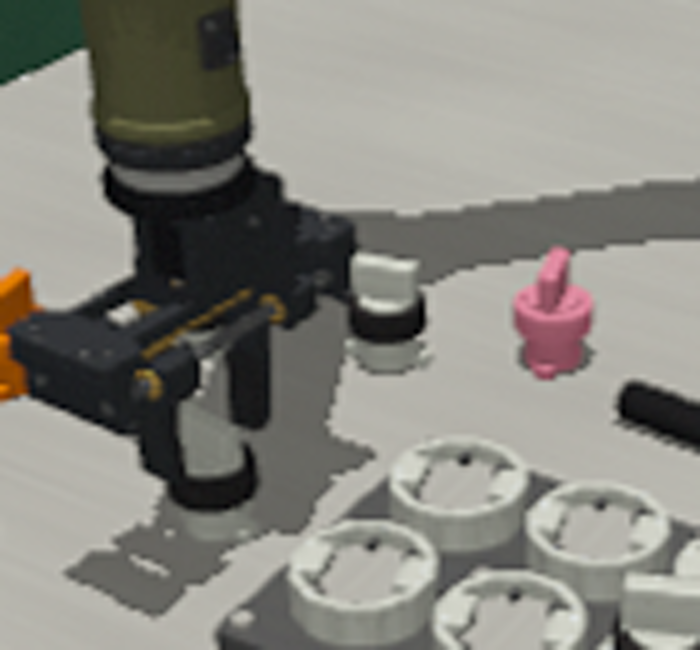

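```bash
python3 -m inch '[{"travel":[-0.035,-0.027,-0.06],"rot":[0,0.002,0],"hand":-0.2},{"travel":[0,0,0],"rot":[0,0,0],"hand":1},{"travel":[0,0,0],"rot":[0,0,0],"hand":1},{"travel":[0,0,0],"rot":[0,0,0],"hand":1},{"travel":[0,0,0],"rot":[0,0,0],"hand":1},{"travel":[0,0,0],"rot":[0,0,0],"hand":1},{"travel":[0,0,0],"rot":[0,0,0],"hand":1},{"travel":[0,0,0],"rot":[0,0,0],"hand":1},{"travel":[0,0,0],"rot":[0,0,0],"hand":1},{"travel":[0,0,0],"rot":[0,0,0],"hand":1}]' 50
python3 d.py 0.6054 -0.2169 0.046 -3
python3 -m inch '[{"travel":[0,0,0.1],"rot":[0,0,0],"hand":1},{"travel":[0,0,0.3],"rot":[0,0,0],"hand":1},{"travel":[0,0,0.4],"rot":[0,0,0],"hand":1},{"travel":[0,0,0.3],"rot":[0,0,0],"hand":1}]' 50
python3 d.py 0.6407 -0.0056 0.16 91.52
```

```text
time_s: 22.95
tool_pos: [0.6052, -0.2179, 0.0447]
tool_rot: [0.725, 0.689, -0.0, 0.0]
contact_force: [-0.0, -0.5, 1.9]
finger_gap: 0.135
travel units [0.002 0.01  0.013] rot units [ 0.0002 -0.     -0.0002] t 22.95 F [-0.  -0.5  1.9] gap 0.135 q [ 0.68  1.1  -0.81  1.61  0.98  0.89 -0.57]
time_s: 23.35
tool_pos: [0.6053, -0.2176, 0.157]
tool_rot: [0.725, 0.689, 0.0, 0.0]
contact_force: [0.9, 0.3, -0.9]
finger_gap: 0.129
travel units [0.354 2.12  0.03 ] rot units [ 2.000e-04  1.000e-04 -4.752e-01] t 23.35 F [ 0.9  0.3 -0.9] gap 0.129 q [ 0.72  0.96 -0.91  1.56  0.84  1.05 -0.47]
```

```bash
python3 -m inch '[{"travel":[0.03,0.18,0],"rot":[0,0,0.046],"hand":1},{"travel":[0.03,0.18,0],"rot":[0,0,0.046],"hand":1},{"travel":[0.03,0.18,0],"rot":[0,0,0.046],"hand":1},{"travel":[0.03,0.18,0],"rot":[0,0,0.046],"hand":1},{"travel":[0.03,0.18,0],"rot":[0,0,0.046],"hand":1},{"travel":[0.03,0.18,0],"rot":[0,0,0.046],"hand":1},{"travel":[0.03,0.18,0],"rot":[0,0,0.046],"hand":1},{"travel":[0.03,0.18,0],"rot":[0,0,0.046],"hand":1},{"travel":[0.03,0.18,0],"rot":[0,0,0.046],"hand":1},{"travel":[0.03,0.18,0],"rot":[0,0,0.046],"hand":1}]' 50
python3 -m inch '[{"travel":[0.025,0.16,0],"rot":[0,0,0.033],"hand":1},{"travel":[0.025,0.16,0],"rot":[0,0,0.032],"hand":1},{"travel":[0,0,0],"rot":[0,0,0],"hand":1}]' 50
python3 d.py 0.6407 -0.0056 0.098 91.52
```

```text
time_s: 24.35
tool_pos: [0.6349, -0.0376, 0.1549]
tool_rot: [0.086, 0.996, -0.001, 0.0]
contact_force: [0.1, -0.2, -1.0]
finger_gap: 0.128
time_s: 24.65
tool_pos: [0.6398, -0.0031, 0.1551]
tool_rot: [-0.016, 1.0, 0.001, 0.0]
contact_force: [0.4, -0.6, -2.1]
finger_gap: 0.133
travel units [ 0.009 -0.025 -0.571] rot units [-0.0006  0.0002 -0.0015] t 24.65 F [ 0.4 -0.6 -2.1] gap 0.133 q [ 0.48  1.08 -1.2   1.57  1.05  1.25  0.7 ]
```

```bash
python3 -m inch '[{"travel":[0.009,-0.025,-0.25],"rot":[0,0,-0.0015],"hand":1},{"travel":[0,0,-0.25],"rot":[0,0,0],"hand":1},{"travel":[0,0,-0.07],"rot":[0,0,0],"hand":1},{"travel":[0,0,0],"rot":[0,0,0],"hand":1},{"travel":[0,0,0],"rot":[0,0,0],"hand":1}]' 50
python3 d.py 0.6407 -0.0056 0.08 91.52; python3 ov.py pics/ov4.png
```

```text
time_s: 25.15
tool_pos: [0.6414, -0.0084, 0.0987]
tool_rot: [-0.011, 1.0, 0.0, 0.001]
contact_force: [0.2, 0.7, -1.4]
finger_gap: 0.134
travel units [-0.007  0.028 -0.187] rot units [-0.0001  0.0006  0.0017] t 25.15 F [ 0.2  0.7 -1.4] gap 0.134 q [ 0.48  1.15 -1.16  1.6   1.12  1.18  0.65]
```

View pics/ov4.png

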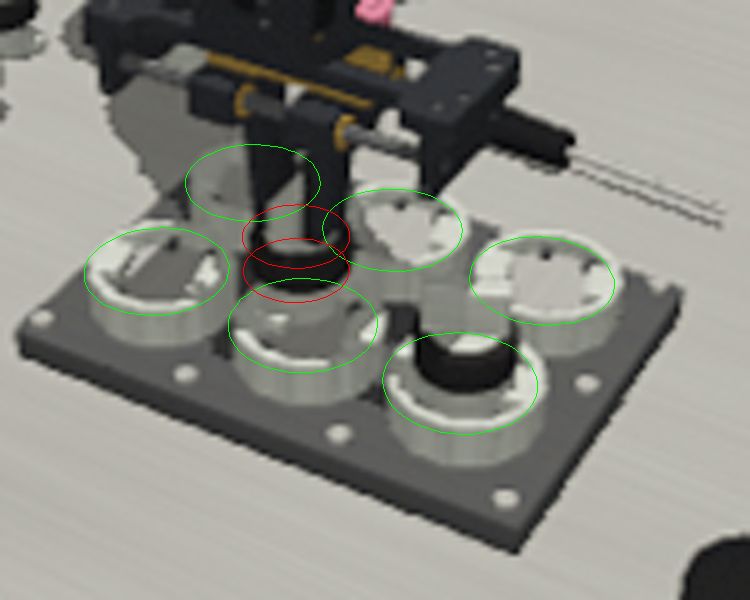

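```bash
python3 -m inch '[{"travel":[-0.007,0.025,0],"rot":[0,0,0.0015],"hand":1},{"travel":[0,0,0],"rot":[0,0,0],"hand":1},{"travel":[0,0,0],"rot":[0,0,0],"hand":1}]' 50
python3 d.py 0.6407 -0.0056 0.08 91.52
```

```text
time_s: 25.5
tool_pos: [0.6405, -0.0058, 0.0982]
tool_rot: [-0.014, 1.0, -0.0, 0.001]
contact_force: [0.5, -0.9, -1.2]
finger_gap: 0.133
travel units [ 0.002  0.002 -0.182] rot units [ 0.0001  0.0004 -0.0002] t 25.5 F [ 0.5 -0.9 -1.2] gap 0.133 q [ 0.47  1.15 -1.16  1.6   1.13  1.18  0.65]
```

```bash
python3 -m inch '[{"travel":[0,0,-0.07],"rot":[0,0,0],"hand":1},{"travel":[0,0,-0.07],"rot":[0,0,0],"hand":1},{"travel":[0,0,-0.03],"rot":[0,0,0],"hand":1},{"travel":[0,0,0],"rot":[0,0,0],"hand":1},{"travel":[0,0,0],"rot":[0,0,0],"hand":1}]' 50
python3 d.py 0.6407 -0.0056 0.0715 91.52
```

```text
time_s: 26.0
tool_pos: [0.6402, -0.0059, 0.0804]
tool_rot: [-0.013, 1.0, -0.0, 0.0]
contact_force: [0.4, 0.4, -1.2]
finger_gap: 0.127
travel units [ 0.005  0.003 -0.089] rot units [ 0.      0.0001 -0.0001] t 26.0 F [ 0.4  0.4 -1.2] gap 0.127 q [ 0.47  1.17 -1.14  1.6   1.15  1.16  0.64]
```

```bash
python3 -m inch '[{"travel":[0,0,-0.04],"rot":[0,0,0],"hand":1},{"travel":[0,0,-0.04],"rot":[0,0,0],"hand":1},{"travel":[0,0,-0.018],"rot":[0,0,0],"hand":1},{"travel":[0,0,0],"rot":[0,0,0],"hand":1},{"travel":[0,0,0],"rot":[0,0,0],"hand":1}]' 50
python3 d.py 0.6407 -0.0056 0.071 91.52
python3 -m inch '[{"travel":[0,0,0],"rot":[0,0,-0.02],"hand":1},{"travel":[0,0,0],"rot":[0,0,-0.04],"hand":1},{"travel":[0,0,0],"rot":[0,0,-0.04],"hand":1},{"travel":[0,0,0],"rot":[0,0,-0.04],"hand":1},{"travel":[0,0,0],"rot":[0,0,-0.04],"hand":1},{"travel":[0,0,0],"rot":[0,0,-0.04],"hand":1},{"travel":[0,0,0],"rot":[0,0,-0.04],"hand":1},{"travel":[0,0,0],"rot":[0,0,-0.04],"hand":1},{"travel":[0,0,0],"rot":[0,0,-0.04],"hand":1},{"travel":[0,0,0],"rot":[0,0,-0.04],"hand":1}]' 50
python3 d.py 0.6407 -0.0056 0.071 22.8
```

```text
time_s: 26.5
tool_pos: [0.6408, -0.0056, 0.0715]
tool_rot: [-0.013, 1.0, 0.0, 0.001]
contact_force: [0.1, -0.2, 4.7]
finger_gap: 0.132
travel units [-0.001  0.    -0.005] rot units [-0.0001  0.0006 -0.0001] t 26.5 F [ 0.1 -0.2  4.7] gap 0.132 q [ 0.46  1.18 -1.13  1.61  1.16  1.15  0.63]
time_s: 27.5
tool_pos: [0.6401, -0.0065, 0.0711]
tool_rot: [0.553, 0.833, -0.001, 0.0]
contact_force: [-1.0, -1.4, 5.5]
finger_gap: 0.131
travel units [ 0.006  0.009 -0.001] rot units [ 0.0006 -0.0001 -0.0002] t 27.5 F [-1.  -1.4  5.5] gap 0.131 q [ 0.41  1.1  -0.96  1.61  1.04  1.01 -0.5 ]
```

```bash
python3 -m inch '[{"travel":[0,0,0],"rot":[0,0,-0.008],"hand":1},{"travel":[0,0,0],"rot":[0,0,0],"hand":1},{"travel":[0,0,0],"rot":[0,0,0],"hand":0.2},{"travel":[0,0,0],"rot":[0,0,0],"hand":0.2},{"travel":[0,0,0],"rot":[0,0,0],"hand":0.2},{"travel":[0,0,0],"rot":[0,0,0],"hand":0.2},{"travel":[0,0,0.1],"rot":[0,0,0],"hand":0.2},{"travel":[0,0,0.3],"rot":[0,0,0],"hand":0.2},{"travel":[0,0,0.4],"rot":[0,0,0],"hand":0.2},{"travel":[0,0,0.3],"rot":[0,0,0.02],"hand":0.2}]' 50
python3 d.py 0.5387 -0.3111 0.13 126
```

```text
time_s: 28.5
tool_pos: [0.6402, -0.0056, 0.1829]
tool_rot: [0.534, 0.845, -0.0, 0.0]
contact_force: [0.7, 0.2, 0.5]
finger_gap: 0.4
travel units [-1.015 -3.055 -0.529] rot units [ 2.000e-04 -0.000e+00 -4.412e-01] t 28.5 F [0.7 0.2 0.5] gap 0.4 q [ 0.44  0.97 -1.06  1.55  0.9   1.17 -0.36]
```

```bash
python3 -m inch '[{"travel":[-0.09,-0.28,0],"rot":[0,0,0.046],"hand":-0.2},{"travel":[-0.09,-0.28,0],"rot":[0,0,0.046],"hand":-0.2},{"travel":[-0.09,-0.28,0],"rot":[0,0,0.046],"hand":-0.2},{"travel":[-0.09,-0.28,0],"rot":[0,0,0.046],"hand":-0.2},{"travel":[-0.09,-0.28,0],"rot":[0,0,0.046],"hand":-0.2},{"travel":[-0.09,-0.28,0],"rot":[0,0,0.046],"hand":-0.2},{"travel":[-0.09,-0.28,0],"rot":[0,0,0.046],"hand":-0.2},{"travel":[-0.09,-0.28,0],"rot":[0,0,0.046],"hand":-0.2},{"travel":[-0.09,-0.28,0],"rot":[0,0,0.046],"hand":-0.2},{"travel":[-0.09,-0.28,0],"rot":[0,0,0.046],"hand":-0.2}]' 50
python3 d.py 0.5387 -0.3111 0.13 126
python3 sc.py pics/r5s.png 160 120 300 250
```

```text
time_s: 29.5
tool_pos: [0.5492, -0.2873, 0.1807]
tool_rot: [-0.16, 0.987, -0.0, -0.0]
contact_force: [-0.7, 0.0, -0.2]
finger_gap: 0.602
travel units [-0.105 -0.238 -0.507] rot units [ 0.0001 -0.0001  0.0974] t 29.5 F [-0.7  0.  -0.2] gap 0.602 q [ 1.01  1.1  -1.35  1.61  1.1   1.36  1.4 ]
```

View pics/r5s.png

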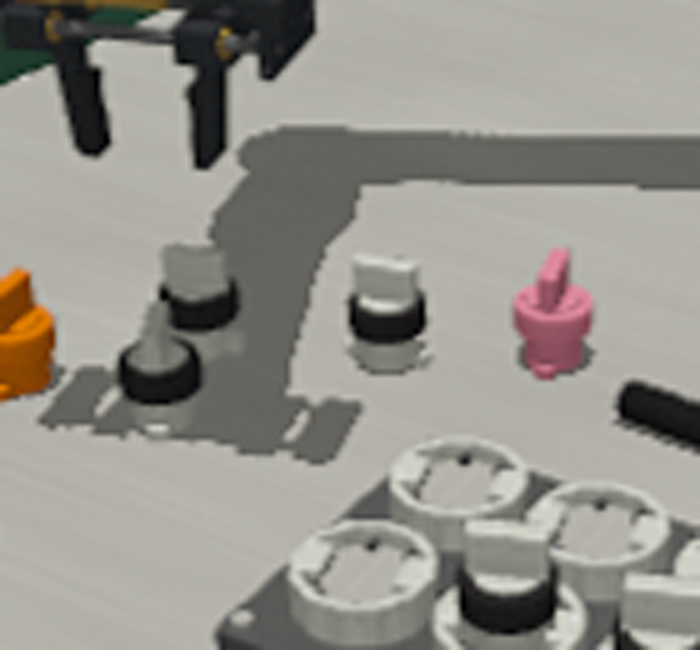

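```bash
python3 -m inch '[{"travel":[-0.05,-0.12,0],"rot":[0,0,0.033],"hand":-0.2},{"travel":[-0.055,-0.118,0],"rot":[0,0,0.033],"hand":-0.2},{"travel":[0,0,-0.25],"rot":[0,0,0.031],"hand":-0.2},{"travel":[0,0,-0.25],"rot":[0,0,0],"hand":-0.2},{"travel":[0,0,0],"rot":[0,0,0],"hand":-0.2},{"travel":[0,0,0],"rot":[0,0,0],"hand":-0.2}]' 50
python3 d.py 0.5387 -0.3111 0.046 126
python3 sc.py pics/r6s.png 160 120 300 250
```

```text
time_s: 30.15
tool_pos: [0.5397, -0.3095, 0.1311]
tool_rot: [-0.305, 0.952, 0.0, 0.0]
contact_force: [1.0, 0.6, -0.0]
finger_gap: 0.6
travel units [-0.01  -0.016 -0.851] rot units [-0.0002  0.0001  0.0025] t 30.15 F [ 1.   0.6 -0. ] gap 0.6 q [ 1.04  1.18 -1.35  1.64  1.19  1.34  1.69]
```

View pics/r6s.png

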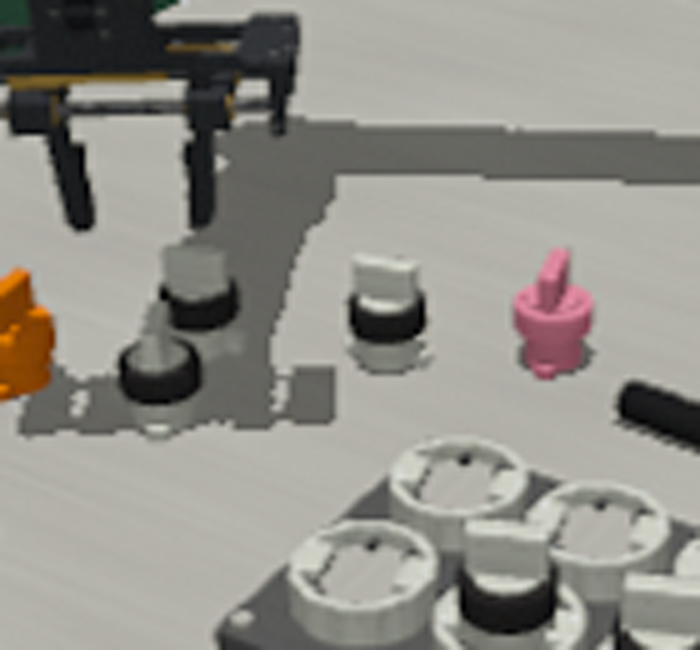

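```bash
python3 -m inch '[{"travel":[-0.01,-0.016,-0.3],"rot":[0,0,0.0025],"hand":-0.2},{"travel":[0,0,-0.3],"rot":[0,0,0],"hand":-0.2},{"travel":[0,0,-0.2],"rot":[0,0,0],"hand":-0.2},{"travel":[0,0,0],"rot":[0,0,0],"hand":-0.2},{"travel":[0,0,0],"rot":[0,0,0],"hand":-0.2}]' 50
python3 d.py 0.5387 -0.3111 0.045 126
python3 sc.py pics/r7s.png 160 120 300 250
```

```text
time_s: 30.7
tool_pos: [0.5396, -0.3111, 0.052]
tool_rot: [-0.309, 0.951, -0.0, 0.001]
contact_force: [0.8, 0.1, 0.6]
finger_gap: 0.599
travel units [-0.009 -0.    -0.07 ] rot units [-0.0002  0.0007 -0.0001] t 30.7 F [0.8 0.1 0.6] gap 0.599 q [ 1.03  1.29 -1.28  1.67  1.3   1.27  1.65]
```

View pics/r7s.png

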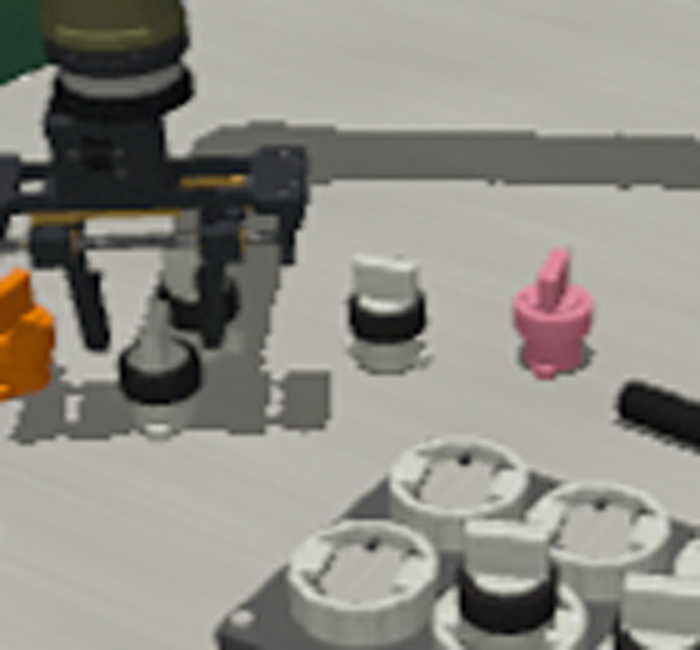

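```bash
python3 -m inch '[{"travel":[-0.008,0,-0.073],"rot":[0,0,0],"hand":-0.2},{"travel":[0,0,0],"rot":[0,0,0],"hand":1},{"travel":[0,0,0],"rot":[0,0,0],"hand":1},{"travel":[0,0,0],"rot":[0,0,0],"hand":1},{"travel":[0,0,0],"rot":[0,0,0],"hand":1},{"travel":[0,0,0],"rot":[0,0,0],"hand":1},{"travel":[0,0,0],"rot":[0,0,0],"hand":1},{"travel":[0,0,0],"rot":[0,0,0],"hand":1},{"travel":[0,0,0],"rot":[0,0,0],"hand":1},{"travel":[0,0,0],"rot":[0,0,0],"hand":1}]' 50
python3 sc.py pics/r8s.png 160 120 300 250
python3 -m inch '[{"travel":[0,0,0.1],"rot":[0,0,0],"hand":1},{"travel":[0,0,0.3],"rot":[0,0,0],"hand":1},{"travel":[0,0,0.4],"rot":[0,0,0],"hand":1},{"travel":[0,0,0.3],"rot":[0,0,0],"hand":1}]' 50
python3 d.py 0.6430 -0.0906 0.16 91.52
```

```text
time_s: 31.75
tool_pos: [0.538, -0.3114, 0.0435]
tool_rot: [-0.309, 0.951, -0.0, 0.0]
contact_force: [0.4, -0.4, -0.8]
finger_gap: 0.125
time_s: 32.2
tool_pos: [0.5383, -0.3108, 0.156]
tool_rot: [-0.309, 0.951, -0.0, 0.001]
contact_force: [-0.4, -0.2, -1.7]
finger_gap: 0.133
travel units [1.047 2.202 0.04 ] rot units [ 0.      0.0007 -0.1918] t 32.2 F [-0.4 -0.2 -1.7] gap 0.133 q [ 1.05  1.15 -1.37  1.63  1.15  1.36  1.71]
```

View pics/r8s.png

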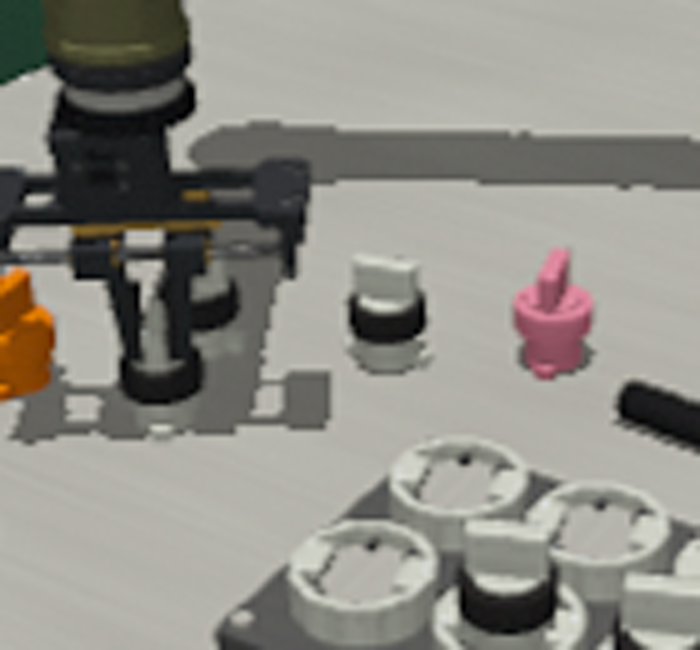

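```bash
python3 -m inch '[{"travel":[0.15,0.315,0],"rot":[0,0,-0.0274],"hand":1},{"travel":[0.15,0.315,0],"rot":[0,0,-0.0274],"hand":1},{"travel":[0.15,0.315,0],"rot":[0,0,-0.0274],"hand":1},{"travel":[0.15,0.315,0],"rot":[0,0,-0.0274],"hand":1},{"travel":[0.15,0.315,0],"rot":[0,0,-0.0274],"hand":1},{"travel":[0.15,0.315,0],"rot":[0,0,-0.0274],"hand":1},{"travel":[0.147,0.312,0],"rot":[0,0,-0.0274],"hand":1},{"travel":[0,0,0],"rot":[0,0,0],"hand":1},{"travel":[0,0,0],"rot":[0,0,0],"hand":1}]' 50
python3 d.py 0.6430 -0.0906 0.097 91.52
```

```text
time_s: 33.1
tool_pos: [0.6426, -0.09, 0.1539]
tool_rot: [-0.014, 1.0, -0.0, 0.0]
contact_force: [-0.5, -1.0, -2.7]
finger_gap: 0.132
travel units [ 0.004 -0.006 -0.569] rot units [ 0.0002  0.0002 -0.0008] t 33.1 F [-0.5 -1.  -2.7] gap 0.132 q [ 0.62  1.11 -1.25  1.54  1.09  1.3   0.82]
```

```bash
python3 -m inch '[{"travel":[0.004,-0.005,-0.25],"rot":[0,0,0],"hand":1},{"travel":[0,0,-0.25],"rot":[0,0,0],"hand":1},{"travel":[0,0,-0.07],"rot":[0,0,0],"hand":1},{"travel":[0,0,0],"rot":[0,0,0],"hand":1},{"travel":[0,0,0],"rot":[0,0,0],"hand":1},{"travel":[0,0,0],"rot":[0,0,0],"hand":1}]' 50
python3 d.py 0.6430 -0.0906 0.08 91.52; python3 ov.py pics/ov5.png
```

```text
time_s: 33.7
tool_pos: [0.6438, -0.0917, 0.098]
tool_rot: [-0.013, 1.0, 0.0, 0.001]
contact_force: [0.2, -0.1, -1.5]
finger_gap: 0.134
travel units [-0.008  0.011 -0.18 ] rot units [-0.      0.0009  0.0003] t 33.7 F [ 0.2 -0.1 -1.5] gap 0.134 q [ 0.61  1.18 -1.21  1.57  1.16  1.24  0.78]
```

View pics/ov5.png

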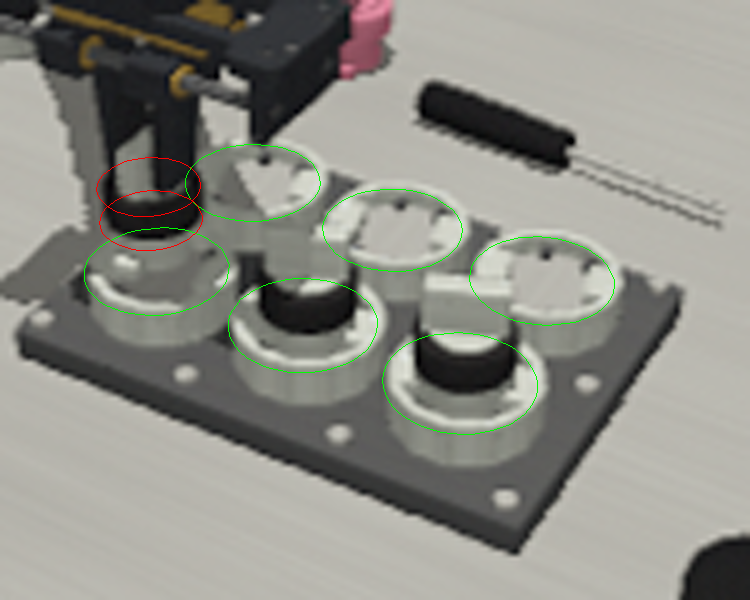

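```bash
python3 -m inch '[{"travel":[-0.006,0.01,0],"rot":[0,0,0],"hand":1},{"travel":[0,0,-0.07],"rot":[0,0,0],"hand":1},{"travel":[0,0,-0.07],"rot":[0,0,0],"hand":1},{"travel":[0,0,-0.04],"rot":[0,0,0],"hand":1},{"travel":[0,0,0],"rot":[0,0,0],"hand":1},{"travel":[0,0,0],"rot":[0,0,0],"hand":1}]' 50
python3 d.py 0.6430 -0.0906 0.0705 91.52
```

```text
time_s: 34.35
tool_pos: [0.6424, -0.0906, 0.0783]
tool_rot: [-0.013, 1.0, -0.0, 0.0]
contact_force: [-0.0, -0.1, -1.5]
finger_gap: 0.13
travel units [ 0.006 -0.    -0.078] rot units [0.     0.0001 0.0002] t 34.35 F [-0.  -0.1 -1.5] gap 0.13 q [ 0.61  1.21 -1.19  1.58  1.18  1.22  0.77]
```

```bash
python3 -m inch '[{"travel":[0,0,-0.04],"rot":[0,0,0],"hand":1},{"travel":[0,0,-0.04],"rot":[0,0,0],"hand":1},{"travel":[0,0,-0.008],"rot":[0,0,0],"hand":1},{"travel":[0,0,0],"rot":[0,0,0],"hand":1},{"travel":[0,0,0],"rot":[0,0,0],"hand":1}]' 50
python3 d.py 0.6430 -0.0906 0.0705 91.52
python3 -m inch '[{"travel":[0,0,0],"rot":[0,0,-0.02],"hand":1},{"travel":[0,0,0],"rot":[0,0,-0.04],"hand":1},{"travel":[0,0,0],"rot":[0,0,-0.04],"hand":1},{"travel":[0,0,0],"rot":[0,0,-0.04],"hand":1},{"travel":[0,0,0],"rot":[0,0,-0.04],"hand":1},{"travel":[0,0,0],"rot":[0,0,-0.04],"hand":1},{"travel":[0,0,0],"rot":[0,0,-0.04],"hand":1},{"travel":[0,0,0],"rot":[0,0,-0.04],"hand":1},{"travel":[0,0,0],"rot":[0,0,-0.04],"hand":1},{"travel":[0,0,0],"rot":[0,0,-0.04],"hand":1}]' 50
python3 d.py 0.6430 -0.0906 0.0705 22.8
```

```text
time_s: 34.85
tool_pos: [0.6429, -0.0904, 0.0703]
tool_rot: [-0.013, 1.0, -0.0, 0.001]
contact_force: [-1.4, -0.5, 4.6]
finger_gap: 0.131
travel units [ 0.001 -0.002  0.002] rot units [-0.      0.0005  0.0002] t 34.85 F [-1.4 -0.5  4.6] gap 0.131 q [ 0.6   1.22 -1.19  1.58  1.2   1.21  0.76]
time_s: 35.85
tool_pos: [0.6423, -0.0911, 0.07]
tool_rot: [0.553, 0.833, -0.001, 0.0]
contact_force: [-1.6, -1.9, 4.7]
finger_gap: 0.132
travel units [0.007 0.005 0.005] rot units [ 0.0005 -0.0001  0.0001] t 35.85 F [-1.6 -1.9  4.7] gap 0.132 q [ 0.56  1.14 -1.03  1.58  1.09  1.08 -0.38]
```

Release, then go to the roller at (416,245): about (0.462,-0.345), bar yaw 110, jaw 20.

```bash
python3 -m inch '[{"travel":[0,0,0],"rot":[0,0,-0.008],"hand":1},{"travel":[0,0,0],"rot":[0,0,0],"hand":1},{"travel":[0,0,0],"rot":[0,0,0],"hand":0.2},{"travel":[0,0,0],"rot":[0,0,0],"hand":0.2},{"travel":[0,0,0],"rot":[0,0,0],"hand":0.2},{"travel":[0,0,0],"rot":[0,0,0],"hand":0.2},{"travel":[0,0,0.1],"rot":[0,0,0],"hand":0.2},{"travel":[0,0,0.3],"rot":[0,0,0],"hand":0.2},{"travel":[0,0,0.4],"rot":[0,0,0],"hand":0.2},{"travel":[0,0,0.2],"rot":[0,0,0],"hand":0.2}]' 50
python3 d.py 0.462 -0.345 0.13 20
python3 sc.py pics/r9s.png 160 120 330 290
```

```text
time_s: 36.85
tool_pos: [0.6432, -0.0901, 0.1727]
tool_rot: [0.562, 0.827, 0.001, 0.001]
contact_force: [0.4, 0.7, 0.5]
finger_gap: 0.404
travel units [-1.812 -2.549 -0.427] rot units [ 0.      0.0008 -0.0093] t 36.85 F [0.4 0.7 0.5] gap 0.404 q [ 0.58  1.02 -1.1   1.53  0.95  1.2  -0.32]
```

View pics/r9s.png

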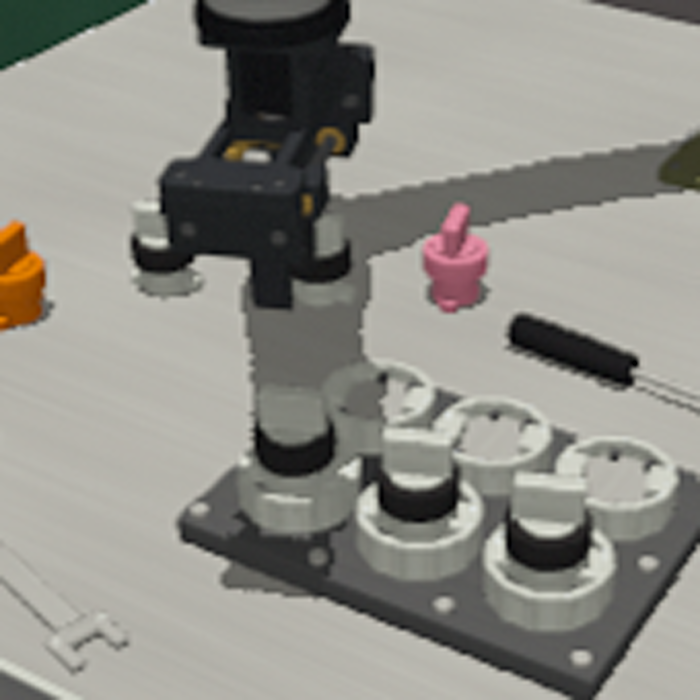

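```bash
python3 -m inch '[{"travel":[-0.26,-0.364,0],"rot":[0,0,-0.0013],"hand":-0.2},{"travel":[-0.26,-0.364,0],"rot":[0,0,-0.0013],"hand":-0.2},{"travel":[-0.26,-0.364,0],"rot":[0,0,-0.0013],"hand":-0.2},{"travel":[-0.26,-0.364,0],"rot":[0,0,-0.0013],"hand":-0.2},{"travel":[-0.26,-0.364,0],"rot":[0,0,-0.0013],"hand":-0.2},{"travel":[-0.26,-0.364,0],"rot":[0,0,-0.0013],"hand":-0.2},{"travel":[-0.25,-0.364,0],"rot":[0,0,-0.0013],"hand":-0.2},{"travel":[0,0,-0.2],"rot":[0,0,0],"hand":-0.2},{"travel":[0,0,-0.2],"rot":[0,0,0],"hand":-0.2},{"travel":[0,0,0],"rot":[0,0,0],"hand":-0.2}]' 50
python3 d.py 0.462 -0.345 0.045 20
python3 sc.py pics/r10s.png 160 120 300 250
```

```text
time_s: 37.9
tool_pos: [0.4586, -0.3456, 0.1265]
tool_rot: [0.574, 0.819, -0.001, -0.003]
contact_force: [-0.1, -0.4, 0.4]
finger_gap: 0.601
travel units [ 0.034  0.006 -0.815] rot units [-0.0004 -0.002   0.0002] t 37.9 F [-0.1 -0.4  0.4] gap 0.601 q [ 1.13  1.02 -1.1   1.79  1.05  1.06 -0.04]
```

View pics/r10s.png

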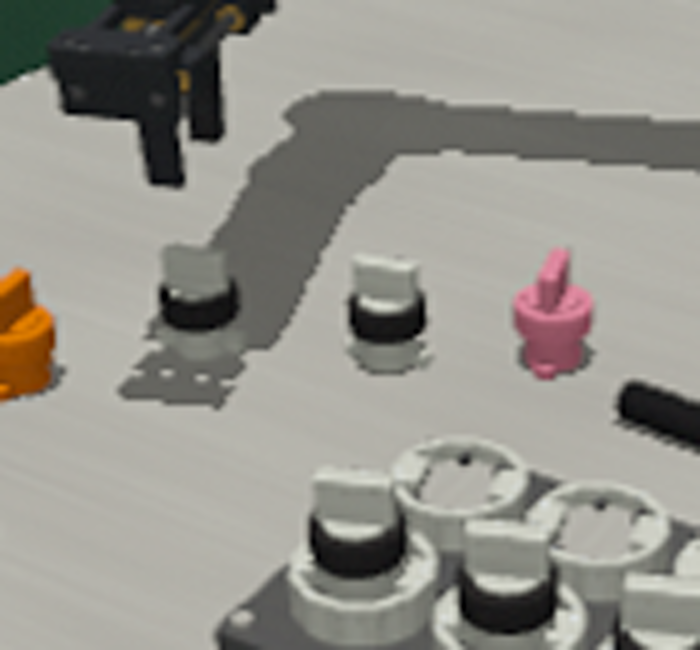

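```bash
python3 -m inch '[{"travel":[0.03,0.005,-0.3],"rot":[0,-0.001,0],"hand":-0.2},{"travel":[0,0,-0.3],"rot":[0,0,0],"hand":-0.2},{"travel":[0,0,-0.15],"rot":[0,0,0],"hand":-0.2},{"travel":[0,0,0],"rot":[0,0,0],"hand":-0.2},{"travel":[0,0,0],"rot":[0,0,0],"hand":-0.2}]' 50
python3 d.py 0.462 -0.345 0.045 20
python3 sc.py pics/r11s.png 160 120 300 250
```

```text
time_s: 38.45
tool_pos: [0.4653, -0.3447, 0.0558]
tool_rot: [0.573, 0.819, 0.001, 0.002]
contact_force: [0.7, 0.9, 0.2]
finger_gap: 0.599
travel units [-0.033 -0.003 -0.108] rot units [ 0.0002  0.0014 -0.0002] t 38.45 F [0.7 0.9 0.2] gap 0.599 q [ 1.09  1.12 -1.03  1.81  1.18  0.98 -0.12]
```

View pics/r11s.png

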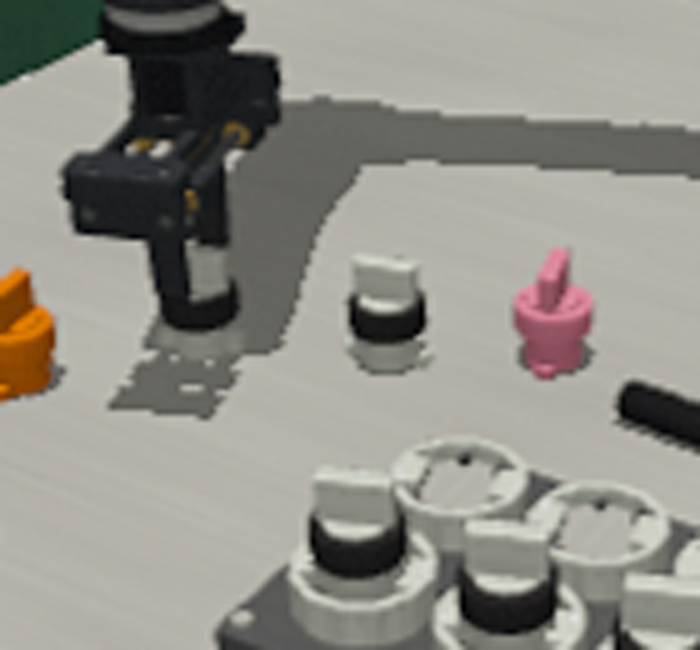

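```bash
python3 -m inch '[{"travel":[-0.03,-0.003,-0.108],"rot":[0,0.001,0],"hand":-0.2},{"travel":[0,0,0],"rot":[0,0,0],"hand":1},{"travel":[0,0,0],"rot":[0,0,0],"hand":1},{"travel":[0,0,0],"rot":[0,0,0],"hand":1},{"travel":[0,0,0],"rot":[0,0,0],"hand":1},{"travel":[0,0,0],"rot":[0,0,0],"hand":1},{"travel":[0,0,0],"rot":[0,0,0],"hand":1},{"travel":[0,0,0],"rot":[0,0,0],"hand":1},{"travel":[0,0,0],"rot":[0,0,0],"hand":1},{"travel":[0,0,0],"rot":[0,0,0],"hand":1}]' 50
python3 sc.py pics/r12s.png 160 120 300 250
python3 -m inch '[{"travel":[0,0,0.1],"rot":[0,0,0],"hand":1},{"travel":[0,0,0.3],"rot":[0,0,0],"hand":1},{"travel":[0,0,0.4],"rot":[0,0,0],"hand":1},{"travel":[0,0,0.4],"rot":[0,0,0],"hand":1}]' 50
python3 d.py 0.5485 0.0770 0.17 91.52
```

```text
time_s: 39.5
tool_pos: [0.4615, -0.3453, 0.044]
tool_rot: [0.574, 0.819, -0.0, 0.0]
contact_force: [-0.3, 1.1, 1.2]
finger_gap: 0.132
time_s: 39.95
tool_pos: [0.4611, -0.3448, 0.1653]
tool_rot: [0.573, 0.819, -0.0, -0.0]
contact_force: [1.3, -1.0, -1.8]
finger_gap: 0.133
travel units [0.874 4.218 0.047] rot units [ 1.00e-04 -3.00e-04  3.97e-01] t 39.95 F [ 1.3 -1.  -1.8] gap 0.133 q [ 1.14  0.97 -1.14  1.76  0.99  1.11  0.01]
```

View pics/r12s.png

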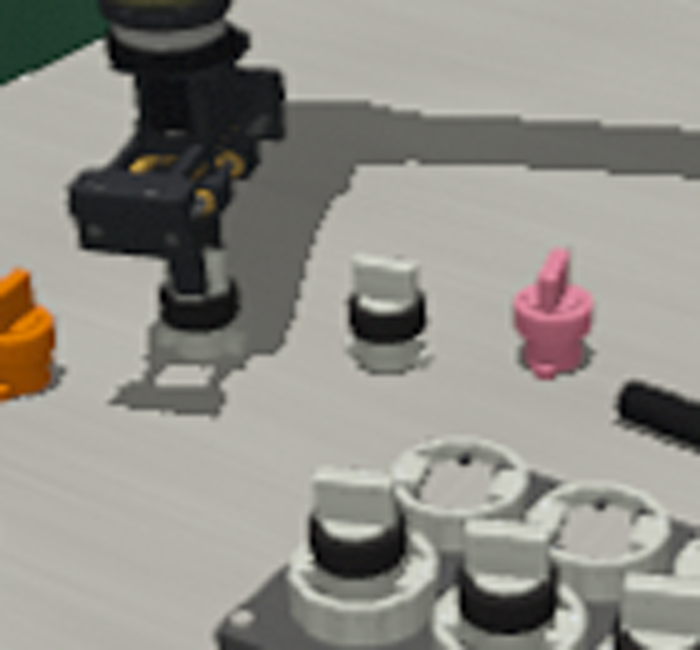

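```bash
python3 -m inch '[{"travel":[0.087,0.421,0],"rot":[0,0,0.0397],"hand":1},{"travel":[0.087,0.421,0],"rot":[0,0,0.0397],"hand":1},{"travel":[0.087,0.421,0],"rot":[0,0,0.0397],"hand":1},{"travel":[0.087,0.421,0],"rot":[0,0,0.0397],"hand":1},{"travel":[0.087,0.421,0],"rot":[0,0,0.0397],"hand":1},{"travel":[0.087,0.421,0],"rot":[0,0,0.0397],"hand":1},{"travel":[0.087,0.421,0],"rot":[0,0,0.0397],"hand":1},{"travel":[0.087,0.421,0],"rot":[0,0,0.0397],"hand":1},{"travel":[0.087,0.421,0],"rot":[0,0,0.0397],"hand":1},{"travel":[0.087,0.421,0],"rot":[0,0,0.0397],"hand":1}]' 50
python3 -m inch '[{"travel":[0,0,0],"rot":[0,0,0],"hand":1},{"travel":[0,0,0],"rot":[0,0,0],"hand":1}]' 50
python3 d.py 0.5485 0.0770 0.097 91.52
```

```text
time_s: 40.95
tool_pos: [0.5485, 0.0773, 0.1643]
tool_rot: [-0.016, 1.0, -0.0, 0.0]
contact_force: [1.2, -0.5, -2.3]
finger_gap: 0.13
time_s: 41.15
tool_pos: [0.5482, 0.0767, 0.1642]
tool_rot: [-0.014, 1.0, -0.0, 0.0]
contact_force: [-0.1, -0.6, -1.6]
finger_gap: 0.13
travel units [ 0.003  0.003 -0.672] rot units [ 0.0002  0.0002 -0.0003] t 41.15 F [-0.1 -0.6 -1.6] gap 0.13 q [ 0.43  1.04 -1.31  1.83  1.09  1.22  0.35]
```

```bash
python3 -m inch '[{"travel":[0,0,-0.25],"rot":[0,0,0],"hand":1},{"travel":[0,0,-0.25],"rot":[0,0,0],"hand":1},{"travel":[0,0,-0.15],"rot":[0,0,0],"hand":1},{"travel":[0,0,0],"rot":[0,0,0],"hand":1},{"travel":[0,0,0],"rot":[0,0,0],"hand":1},{"travel":[0,0,0],"rot":[0,0,0],"hand":1}]' 50
python3 d.py 0.5485 0.0770 0.08 91.52; python3 ov.py pics/ov6.png
```

```text
time_s: 41.75
tool_pos: [0.5491, 0.0759, 0.1001]
tool_rot: [-0.012, 1.0, 0.0, 0.001]
contact_force: [-0.1, -0.3, -1.7]
finger_gap: 0.132
travel units [-0.006  0.011 -0.201] rot units [-0.0002  0.0008  0.0005] t 41.75 F [-0.1 -0.3 -1.7] gap 0.132 q [ 0.4   1.13 -1.24  1.87  1.21  1.15  0.28]
```

View pics/ov6.png

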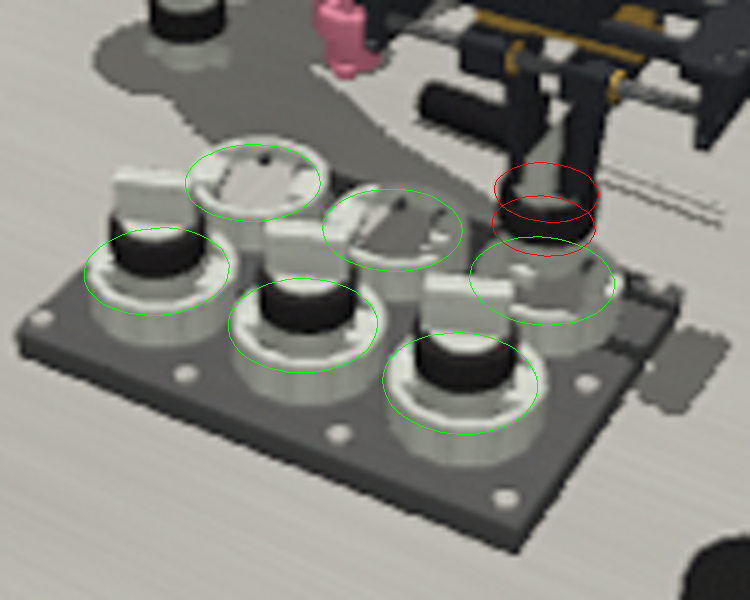

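```bash
python3 -m inch '[{"travel":[-0.004,0.01,0],"rot":[0,0,0.0005],"hand":1},{"travel":[0,0,-0.08],"rot":[0,0,0],"hand":1},{"travel":[0,0,-0.08],"rot":[0,0,0],"hand":1},{"travel":[0,0,-0.05],"rot":[0,0,0],"hand":1},{"travel":[0,0,0],"rot":[0,0,0],"hand":1},{"travel":[0,0,0],"rot":[0,0,0],"hand":1}]' 50
python3 d.py 0.5485 0.0770 0.071 91.52
```

```text
time_s: 42.4
tool_pos: [0.5478, 0.0766, 0.0778]
tool_rot: [-0.014, 1.0, -0.0, -0.0]
contact_force: [-2.0, -0.8, 1.0]
finger_gap: 0.135
travel units [ 0.007  0.004 -0.068] rot units [ 0.0003 -0.     -0.0002] t 42.4 F [-2.  -0.8  1. ] gap 0.135 q [ 0.39  1.16 -1.22  1.88  1.25  1.13  0.26]
```

```bash
python3 -m inch '[{"travel":[0.003,0,-0.03],"rot":[0,0,0],"hand":1},{"travel":[0,0,-0.03],"rot":[0,0,0],"hand":1},{"travel":[0,0,-0.008],"rot":[0,0,0],"hand":1},{"travel":[0,0,0],"rot":[0,0,0],"hand":1},{"travel":[0,0,0],"rot":[0,0,0],"hand":1}]' 50
python3 d.py 0.5485 0.0770 0.071 91.52
```

```text
time_s: 42.9
tool_pos: [0.5482, 0.0768, 0.0713]
tool_rot: [-0.014, 1.0, -0.0, 0.0]
contact_force: [-2.9, -1.8, 4.3]
finger_gap: 0.131
travel units [ 0.003  0.002 -0.003] rot units [ 0.0001  0.0002 -0.0003] t 42.9 F [-2.9 -1.8  4.3] gap 0.131 q [ 0.39  1.17 -1.21  1.88  1.26  1.13  0.25]
```

```bash
python3 -m inch '[{"travel":[-0.007,-0.003,0],"rot":[0,0,-0.02],"hand":1},{"travel":[0,0,0],"rot":[0,0,-0.04],"hand":1},{"travel":[0,0,0],"rot":[0,0,-0.04],"hand":1},{"travel":[0,0,0],"rot":[0,0,-0.04],"hand":1},{"travel":[0,0,0],"rot":[0,0,-0.04],"hand":1},{"travel":[0,0,0],"rot":[0,0,-0.04],"hand":1},{"travel":[0,0,0],"rot":[0,0,-0.04],"hand":1},{"travel":[0,0,0],"rot":[0,0,-0.04],"hand":1},{"travel":[0,0,0],"rot":[0,0,-0.04],"hand":1},{"travel":[0,0,0],"rot":[0,0,-0.04],"hand":1}]' 50
python3 d.py 0.5485 0.0770 0.071 22.8
python3 -m inch '[{"travel":[0,0,0],"rot":[0,0,-0.008],"hand":1},{"travel":[0,0,0],"rot":[0,0,0],"hand":1}]' 50
python3 d.py 0.5485 0.0770 0.071 22.8
```

```text
time_s: 43.9
tool_pos: [0.5478, 0.0761, 0.0713]
tool_rot: [0.553, 0.833, -0.001, 0.001]
contact_force: [-2.2, -2.5, 5.1]
finger_gap: 0.131
travel units [ 0.007  0.009 -0.003] rot units [ 0.0005  0.0001 -0.0004] t 43.9 F [-2.2 -2.5  5.1] gap 0.131 q [ 0.34  1.09 -1.07  1.88  1.2   1.   -0.9 ]
time_s: 44.1
tool_pos: [0.5478, 0.0761, 0.0713]
tool_rot: [0.56, 0.828, -0.001, 0.001]
contact_force: [-2.3, -2.2, 4.4]
finger_gap: 0.13
travel units [ 0.007  0.009 -0.003] rot units [0.0005 0.0001 0.0054] t 44.1 F [-2.3 -2.2  4.4] gap 0.13 q [ 0.34  1.09 -1.07  1.88  1.19  0.99 -0.92]
```

Release, lift, and go for the last roller at (371,268): about (0.412,-0.237), jaw 11.

```bash
python3 -m inch '[{"travel":[0,0,0],"rot":[0,0,0],"hand":0.2},{"travel":[0,0,0],"rot":[0,0,0],"hand":0.2},{"travel":[0,0,0],"rot":[0,0,0],"hand":0.2},{"travel":[0,0,0],"rot":[0,0,0],"hand":0.2},{"travel":[0,0,0.1],"rot":[0,0,0],"hand":0.2},{"travel":[0,0,0.3],"rot":[0,0,0],"hand":0.2},{"travel":[0,0,0.4],"rot":[0,0,0],"hand":0.2},{"travel":[0,0,0.2],"rot":[0,0,0],"hand":0.2}]' 50
python3 d.py 0.412 -0.2372 0.13 11
python3 sc.py pics/r13s.png 160 120 330 290
```

```text
time_s: 44.9
tool_pos: [0.548, 0.0773, 0.1741]
tool_rot: [0.561, 0.828, 0.001, 0.001]
contact_force: [-0.2, 0.2, -1.1]
finger_gap: 0.4
travel units [-1.36  -3.145 -0.441] rot units [-0.0002  0.0006 -0.0598] t 44.9 F [-0.2  0.2 -1.1] gap 0.4 q [ 0.39  0.95 -1.18  1.82  1.    1.11 -0.79]
```

View pics/r13s.png

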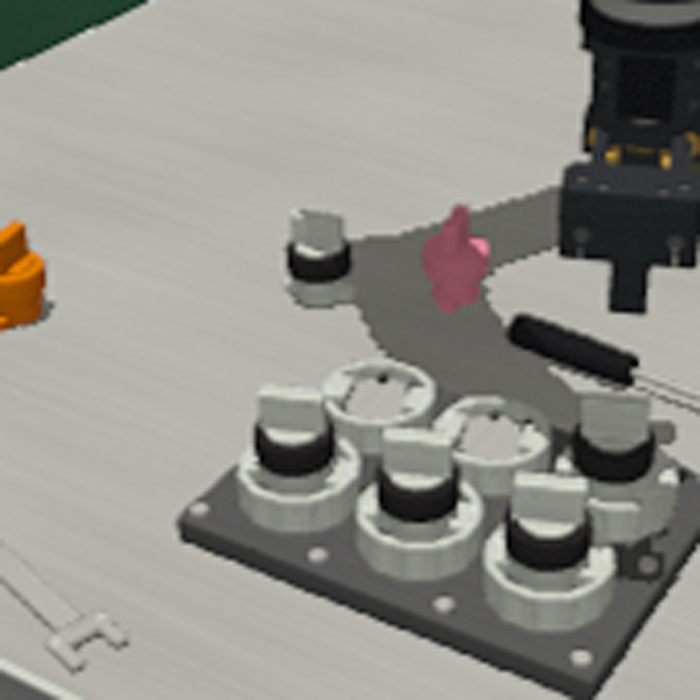

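```bash
python3 -m inch '[{"travel":[-0.17,-0.393,0],"rot":[0,0,-0.0075],"hand":-0.2},{"travel":[-0.17,-0.393,0],"rot":[0,0,-0.0075],"hand":-0.2},{"travel":[-0.17,-0.393,0],"rot":[0,0,-0.0075],"hand":-0.2},{"travel":[-0.17,-0.393,0],"rot":[0,0,-0.0075],"hand":-0.2},{"travel":[-0.17,-0.393,0],"rot":[0,0,-0.0075],"hand":-0.2},{"travel":[-0.17,-0.393,0],"rot":[0,0,-0.0075],"hand":-0.2},{"travel":[-0.17,-0.393,0],"rot":[0,0,-0.0075],"hand":-0.2},{"travel":[-0.17,-0.393,-0.2],"rot":[0,0,-0.0073],"hand":-0.2},{"travel":[0,0,-0.2],"rot":[0,0,0],"hand":-0.2},{"travel":[0,0,0],"rot":[0,0,0],"hand":-0.2}]' 50
python3 d.py 0.412 -0.2372 0.045 11
python3 sc.py pics/r14s.png 160 120 300 250
```

```text
time_s: 45.95
tool_pos: [0.4089, -0.2391, 0.129]
tool_rot: [0.637, 0.77, -0.001, -0.002]
contact_force: [-0.7, 0.6, 0.4]
finger_gap: 0.601
travel units [ 0.031  0.019 -0.84 ] rot units [-0.0002 -0.0017  0.0011] t 45.95 F [-0.7  0.6  0.4] gap 0.601 q [ 1.07  0.95 -1.15  2.08  1.13  0.96 -0.55]
```

View pics/r14s.png

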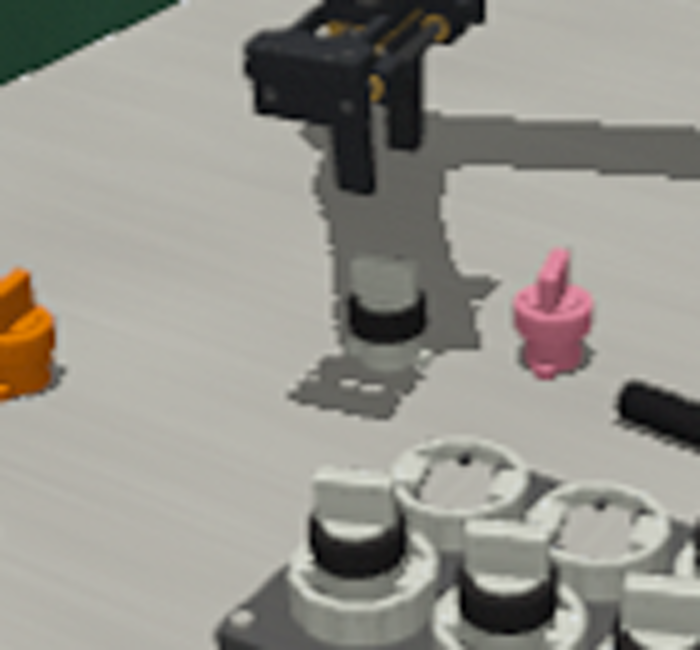

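```bash
python3 -m inch '[{"travel":[0.015,0.01,-0.3],"rot":[0,-0.001,0.001],"hand":-0.2},{"travel":[0,0,-0.3],"rot":[0,0,0],"hand":-0.2},{"travel":[0,0,-0.17],"rot":[0,0,0],"hand":-0.2},{"travel":[0,0,0],"rot":[0,0,0],"hand":-0.2},{"travel":[0,0,0],"rot":[0,0,0],"hand":-0.2},{"travel":[0,0,0],"rot":[0,0,0],"hand":-0.2}]' 50
python3 d.py 0.412 -0.2372 0.045 11
python3 sc.py pics/r15s.png 160 120 300 250
```

```text
time_s: 46.6
tool_pos: [0.4144, -0.2365, 0.0556]
tool_rot: [0.635, 0.773, 0.001, 0.002]
contact_force: [-0.6, 0.2, 0.2]
finger_gap: 0.602
travel units [-0.024 -0.007 -0.106] rot units [ 0.0004  0.0017 -0.0011] t 46.6 F [-0.6  0.2  0.2] gap 0.602 q [ 1.01  1.07 -1.05  2.12  1.34  0.89 -0.7 ]
```

View pics/r15s.png

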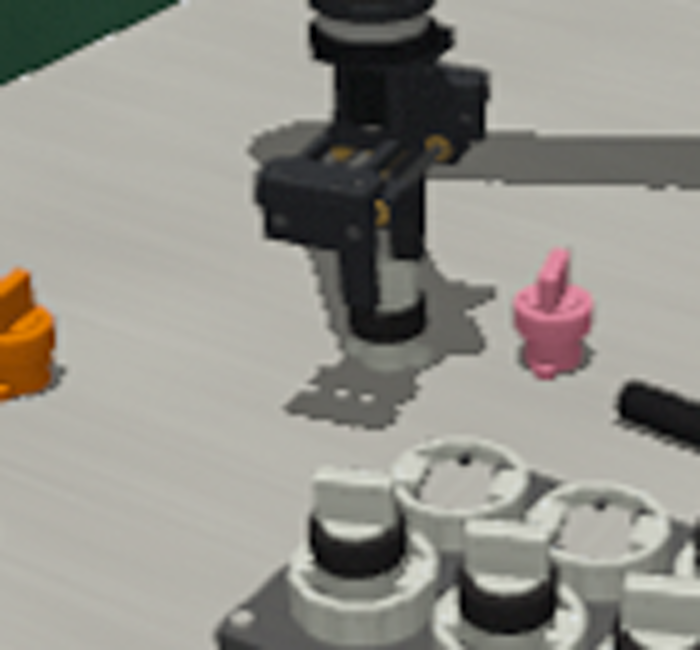

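```bash
python3 -m inch '[{"travel":[-0.02,-0.007,-0.108],"rot":[0,0.001,0],"hand":-0.2},{"travel":[0,0,0],"rot":[0,0,0],"hand":1},{"travel":[0,0,0],"rot":[0,0,0],"hand":1},{"travel":[0,0,0],"rot":[0,0,0],"hand":1},{"travel":[0,0,0],"rot":[0,0,0],"hand":1},{"travel":[0,0,0],"rot":[0,0,0],"hand":1},{"travel":[0,0,0],"rot":[0,0,0],"hand":1},{"travel":[0,0,0],"rot":[0,0,0],"hand":1},{"travel":[0,0,0],"rot":[0,0,0],"hand":1},{"travel":[0,0,0],"rot":[0,0,0],"hand":1}]' 50
python3 -m inch '[{"travel":[0,0,0.1],"rot":[0,0,0],"hand":1},{"travel":[0,0,0.3],"rot":[0,0,0],"hand":1},{"travel":[0,0,0.4],"rot":[0,0,0],"hand":1},{"travel":[0,0,0.4],"rot":[0,0,0],"hand":1}]' 50
python3 d.py 0.5507 -0.0080 0.17 91.52;python3 d.py 0.5530 -0.0930 0.17 91.52
```

```text
time_s: 47.65
tool_pos: [0.4112, -0.2377, 0.0434]
tool_rot: [0.635, 0.772, -0.0, 0.0]
contact_force: [-0.3, -0.1, 1.1]
finger_gap: 0.131
time_s: 48.05
tool_pos: [0.4107, -0.2371, 0.1648]
tool_rot: [0.635, 0.773, -0.0, -0.001]
contact_force: [0.4, -0.6, -0.3]
finger_gap: 0.132
travel units [1.4   2.291 0.052] rot units [ 3.000e-04 -4.000e-04  4.463e-01] t 48.05 F [ 0.4 -0.6 -0.3] gap 0.132 q [ 1.09  0.89 -1.18  2.06  1.04  0.98 -0.47]
travel units [1.423 1.441 0.052] rot units [ 3.000e-04 -4.000e-04  4.463e-01] t 48.05 F [ 0.4 -0.6 -0.3] gap 0.132 q [ 1.09  0.89 -1.18  2.06  1.04  0.98 -0.47]
```

```bash
python3 -m inch '[{"travel":[0.142,0.144,0],"rot":[0,0,0.0446],"hand":1},{"travel":[0.142,0.144,0],"rot":[0,0,0.0446],"hand":1},{"travel":[0.142,0.144,0],"rot":[0,0,0.0446],"hand":1},{"travel":[0.142,0.144,0],"rot":[0,0,0.0446],"hand":1},{"travel":[0.142,0.144,0],"rot":[0,0,0.0446],"hand":1},{"travel":[0.142,0.144,0],"rot":[0,0,0.0446],"hand":1},{"travel":[0.142,0.144,0],"rot":[0,0,0.0446],"hand":1},{"travel":[0.142,0.144,0],"rot":[0,0,0.0446],"hand":1},{"travel":[0.142,0.144,0],"rot":[0,0,0.0446],"hand":1},{"travel":[0.142,0.144,0],"rot":[0,0,0.0446],"hand":1}]' 50
python3 -m inch '[{"travel":[0,0,0],"rot":[0,0,0],"hand":1},{"travel":[0,0,0],"rot":[0,0,0],"hand":1}]' 50
python3 d.py 0.5530 -0.0930 0.097 91.52
```

```text
time_s: 49.05
tool_pos: [0.5533, -0.0931, 0.1636]
tool_rot: [-0.015, 1.0, -0.0, 0.0]
contact_force: [-0.0, -0.1, -1.2]
finger_gap: 0.129
time_s: 49.25
tool_pos: [0.5526, -0.0937, 0.1633]
tool_rot: [-0.012, 1.0, -0.0, -0.0]
contact_force: [-0.5, -0.7, -1.7]
finger_gap: 0.13
travel units [ 0.004  0.007 -0.663] rot units [ 0.0002 -0.0001  0.0011] t 49.25 F [-0.5 -0.7 -1.7] gap 0.13 q [ 0.74  1.08 -1.36  1.81  1.12  1.28  0.65]
```

```bash
python3 -m inch '[{"travel":[0,0.01,-0.25],"rot":[0,0,0.0011],"hand":1},{"travel":[0,0,-0.25],"rot":[0,0,0],"hand":1},{"travel":[0,0,-0.15],"rot":[0,0,0],"hand":1},{"travel":[0,0,0],"rot":[0,0,0],"hand":1},{"travel":[0,0,0],"rot":[0,0,0],"hand":1},{"travel":[0,0,0],"rot":[0,0,0],"hand":1}]' 50
python3 d.py 0.5530 -0.0930 0.08 91.52; python3 ov.py pics/ov7.png
```

```text
time_s: 49.85
tool_pos: [0.5538, -0.0926, 0.0996]
tool_rot: [-0.014, 1.0, -0.0, 0.001]
contact_force: [0.3, -0.3, -1.1]
finger_gap: 0.133
travel units [-0.008 -0.004 -0.196] rot units [ 0.      0.0008 -0.0003] t 49.85 F [ 0.3 -0.3 -1.1] gap 0.133 q [ 0.72  1.17 -1.3   1.85  1.24  1.22  0.59]
```

View pics/ov7.png

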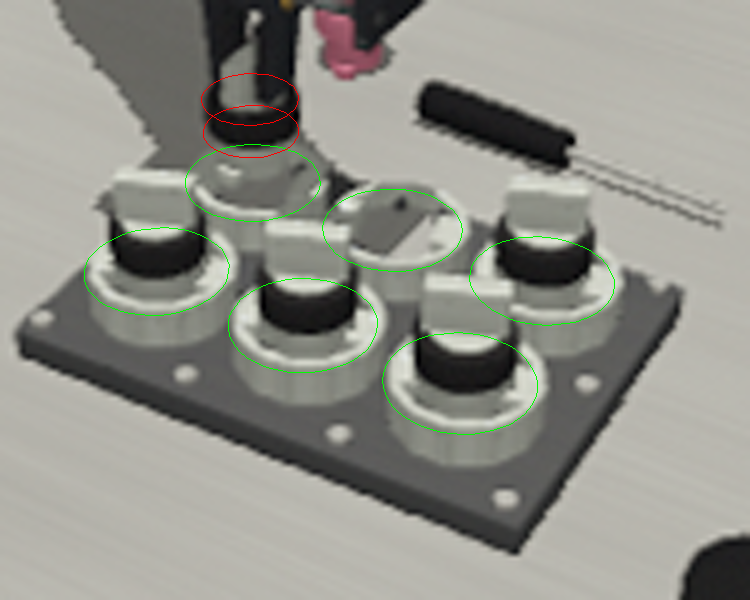

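```bash
python3 -m inch '[{"travel":[-0.005,-0.004,0],"rot":[0,0,0],"hand":1},{"travel":[0,0,-0.08],"rot":[0,0,0],"hand":1},{"travel":[0,0,-0.08],"rot":[0,0,0],"hand":1},{"travel":[0,0,-0.05],"rot":[0,0,0],"hand":1},{"travel":[0,0,0],"rot":[0,0,0],"hand":1},{"travel":[0,0,0],"rot":[0,0,0],"hand":1}]' 50
python3 d.py 0.5530 -0.0930 0.0705 91.52
```

```text
time_s: 50.5
tool_pos: [0.5523, -0.0932, 0.0772]
tool_rot: [-0.014, 1.0, -0.0, -0.0]
contact_force: [-1.6, -0.1, 1.0]
finger_gap: 0.133
travel units [ 0.007  0.002 -0.067] rot units [ 0.0003 -0.0001 -0.0005] t 50.5 F [-1.6 -0.1  1. ] gap 0.133 q [ 0.71  1.2  -1.28  1.86  1.27  1.2   0.57]
```

```bash
python3 -m inch '[{"travel":[0,0,-0.03],"rot":[0,0,0],"hand":1},{"travel":[0,0,-0.03],"rot":[0,0,0],"hand":1},{"travel":[0,0,-0.008],"rot":[0,0,0],"hand":1},{"travel":[0,0,0],"rot":[0,0,0],"hand":1},{"travel":[0,0,0],"rot":[0,0,0],"hand":1}]' 50
python3 d.py 0.5530 -0.0930 0.0705 91.52
python3 -m inch '[{"travel":[0,0,0],"rot":[0,0,-0.02],"hand":1},{"travel":[0,0,0],"rot":[0,0,-0.04],"hand":1},{"travel":[0,0,0],"rot":[0,0,-0.04],"hand":1},{"travel":[0,0,0],"rot":[0,0,-0.04],"hand":1},{"travel":[0,0,0],"rot":[0,0,-0.04],"hand":1},{"travel":[0,0,0],"rot":[0,0,-0.04],"hand":1},{"travel":[0,0,0],"rot":[0,0,-0.04],"hand":1},{"travel":[0,0,0],"rot":[0,0,-0.04],"hand":1},{"travel":[0,0,0],"rot":[0,0,-0.04],"hand":1},{"travel":[0,0,0],"rot":[0,0,-0.04],"hand":1}]' 50
python3 d.py 0.5530 -0.0930 0.0705 22.8
python3 -m inch '[{"travel":[0,0,0],"rot":[0,0,-0.008],"hand":1},{"travel":[0,0,0],"rot":[0,0,0],"hand":1},{"travel":[0,0,0],"rot":[0,0,0],"hand":0.2},{"travel":[0,0,0],"rot":[0,0,0],"hand":0.2},{"travel":[0,0,0],"rot":[0,0,0],"hand":0.2},{"travel":[0,0,0],"rot":[0,0,0],"hand":0.2},{"travel":[0,0,0.1],"rot":[0,0,0],"hand":0.2},{"travel":[0,0,0.3],"rot":[0,0,0],"hand":0.2},{"travel":[0,0,0.4],"rot":[0,0,0],"hand":0.2},{"travel":[0,0,0.4],"rot":[0,0,0],"hand":0.2}]' 50
```

```text
time_s: 51.0
tool_pos: [0.5527, -0.093, 0.0708]
tool_rot: [-0.014, 1.0, -0.0, 0.0]
contact_force: [-1.4, -1.8, 4.3]
finger_gap: 0.133
travel units [ 0.003  0.    -0.003] rot units [ 0.0001  0.0003 -0.0005] t 51.0 F [-1.4 -1.8  4.3] gap 0.133 q [ 0.71  1.21 -1.27  1.86  1.29  1.2   0.56]
time_s: 52.0
tool_pos: [0.5528, -0.0937, 0.0707]
tool_rot: [0.553, 0.833, -0.001, 0.001]
contact_force: [-2.5, -2.1, 4.4]
finger_gap: 0.136
travel units [ 0.002  0.007 -0.002] rot units [ 0.0006  0.0001 -0.0006] t 52.0 F [-2.5 -2.1  4.4] gap 0.136 q [ 0.67  1.14 -1.15  1.86  1.23  1.08 -0.6 ]
time_s: 53.0
tool_pos: [0.5516, -0.0931, 0.1914]
tool_rot: [0.561, 0.828, -0.001, -0.001]
contact_force: [-0.2, -0.3, -0.4]
finger_gap: 0.4
```

Now I'll retreat to clear the top view, well back from the head, and check everything.

```bash
python3 -m inch '[{"travel":[-0.2,-0.35,0.1],"rot":[0,0,0],"hand":0},{"travel":[-0.2,-0.35,0.1],"rot":[0,0,0],"hand":0},{"travel":[-0.2,-0.35,0],"rot":[0,0,0],"hand":0},{"travel":[-0.2,-0.35,0],"rot":[0,0,0],"hand":0},{"travel":[-0.2,-0.35,0],"rot":[0,0,0],"hand":0},{"travel":[-0.2,-0.35,0],"rot":[0,0,0],"hand":0},{"travel":[0,-0.35,0],"rot":[0,0,0],"hand":0},{"travel":[0,0,0],"rot":[0,0,0],"hand":0},{"travel":[0,0,0],"rot":[0,0,0],"hand":0}]' 50
python3 - <<'E'
from loc import *
p=cap("top","pics/f_top.png"); crop(p,(195,135,345,255),5,"pics/f_head.png"); crop(p,(40,140,200,290),4,"pics/f_stand.png")
p=cap("scene","pics/f_scene.png"); crop(p,(190,170,350,300),4.5,"pics/f_sh.png")
E
```

```text
time_s: 53.9
tool_pos: [0.432, -0.3382, 0.2103]
tool_rot: [0.562, 0.827, -0.0, -0.0]
contact_force: [0.6, 0.4, 0.0]
finger_gap: 0.501
```

View pics/f_top.png

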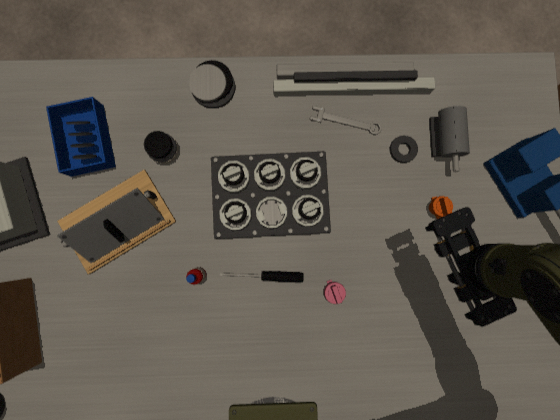

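View pics/f_head.png

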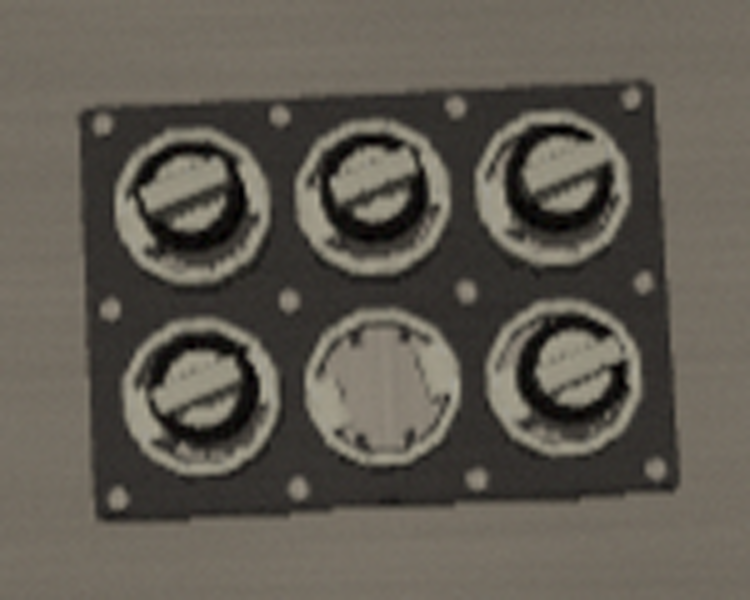

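View pics/f_stand.png

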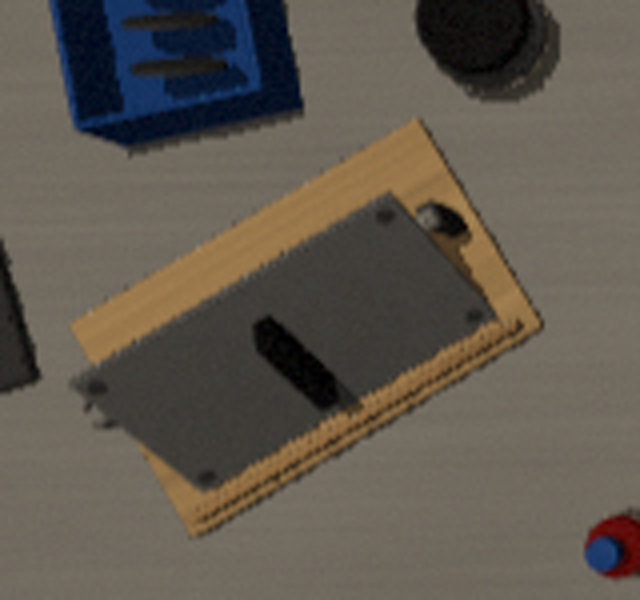

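View pics/f_sh.png

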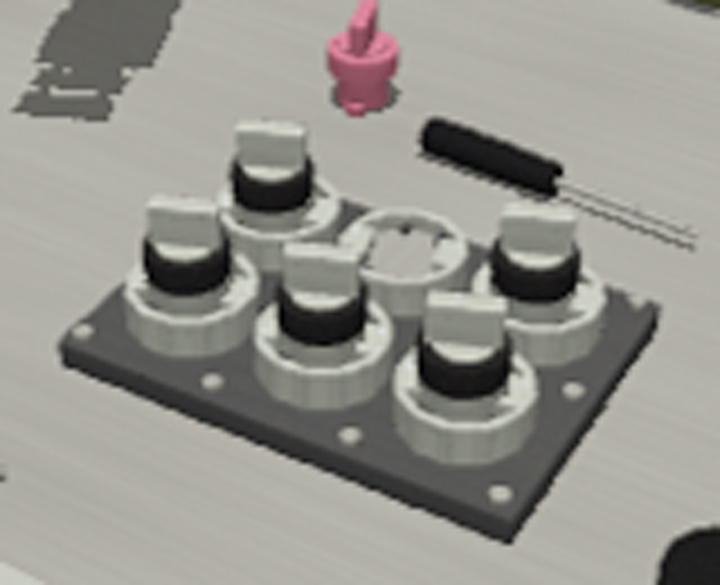

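```bash
sed 's/\.0425/.0725/g;s/\.022/.052/g;s/\.042/.072/g;s/\.068/.098/g;s/,\.045)/,.07)/' loc.py > loc2.py
grep -n "x0=ray" loc2.py
python3 - <<'E'
import loc2, numpy as np
from h import *
p=cap("top")
q=(.5957,-.0068,.0265);c,s=np.cos(q[2]),np.sin(q[2])
for n,a,d in((1,-.045,-.085),(3,-.045,.085),(4,.045,-.085),(5,.045,0),(6,.045,.085)):
    X=np.array([q[0]+c*a-s*d,q[1]+s*a+c*d]); u=proj(p,[*X,.072])[0]
    r,f,_,_=loc2.rollfit(p,tuple(u),22.8+90); print(n,((r[:2]-X)*1000).round(1),"turn",round(np.radians(91.5+0-(np.degrees(r[2])-90))%np.pi,2),round(f,1))
# panel
t=[(385,193),(490,318),(208,490),(80,378)]
from scipy.spatial.transform import Rotation as Ro
px=np.array([((a+.5)/4-.5+40,(b+.5)/4-.5+140) for a,b in t])
L=np.array([(.055,-.1,.006),(-.055,-.1,.006),(-.055,.1,.006),(.055,.1,.006)])
def W(v): # stand frame x,y,z,tilt
    X=L@Ro.from_euler("y",-v[3]).as_matrix().T+v[:3]
    return X@Ro.from_euler("z",.5244).as_matrix().T+[.5355,.3601,0]
r=least_squares(lambda v:(proj(p,W(v))-px).ravel(),[-.014,0,.049,.785],x_scale=[.01,.01,.01,.1]);print("panel stand",r.x.round(4),r.fun.round(1))
E
```

```text
34:    x0=ray(p,u,.07)
1 [ 1.5 -3.7] turn 1.35 19.4
3 [ 1.1 -1.5] turn 1.29 19.9
4 [ 0.3 -2.7] turn 1.38 24.8
5 [ 0.2 -1.1] turn 1.14 23.9
6 [-0.2 -1.4] turn 1.17 26.2
panel stand [0.0019 0.0123 0.0084 0.7603] [ 0.1  0.4  0.2  0.2 -0.  -0.2 -0.3 -0.4]
```

```bash
python3 - <<'E'
from loc import *
from scipy.spatial.transform import Rotation as Ro
L=np.array([(.055,-.1,.006),(-.055,-.1,.006),(-.055,.1,.006),(.055,.1,.006),(.055,-.1,.0),(.055,.1,0)])
rib=np.array([(a,b,.032) for a,b in((.03,.006),(.03,-.006),(-.03,-.006),(-.03,.006))])
def W(L,v): return (L@Ro.from_euler("y",-v[3]).as_matrix().T+v[:3])@Ro.from_euler("z",.5244).as_matrix().T+[.5355,.3601,0]
out=[]
for n,b in(("top",(40,140,200,290)),("scene",(340,220,500,330))):
    p=cap(n);k=4 if n=="top" else 4;im=cv2.cvtColor(p["pixels"],cv2.COLOR_RGB2BGR)
    im=cv2.resize(im[b[1]:b[3],b[0]:b[2]],None,fx=k,fy=k,interpolation=cv2.INTER_CUBIC)
    for X in(L[:4],L[4:],rib):
        q=((proj(p,W(X,(-.014,.01,.049,.785)))-b[:2]+.5)*k).astype(int); cv2.polylines(im,[q.reshape(-1,1,2)],True,(0,0,255),1)
    cv2.imwrite(f"pics/pan_{n}.png",im)
E
```

```text
(no output)
```

View pics/pan_top.png

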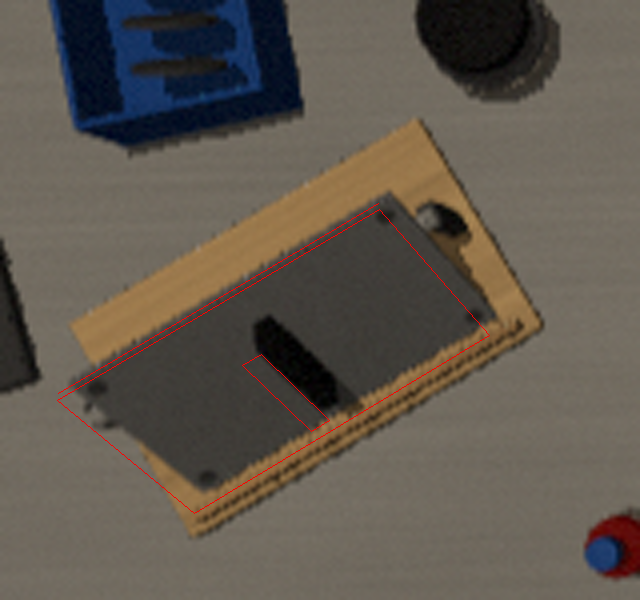

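View pics/pan_scene.png

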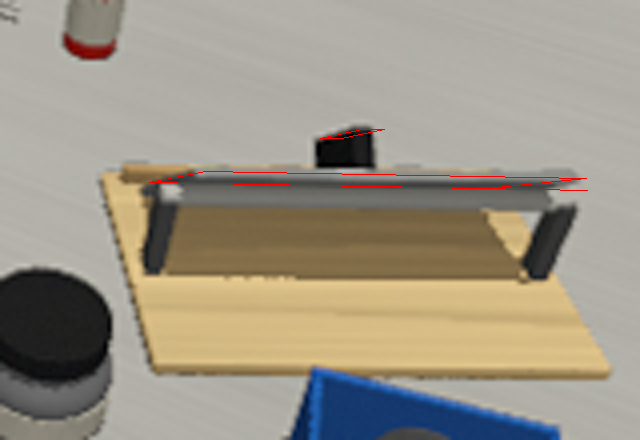

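```bash
python3 -c "
from bench import robot,observe
print(robot.hand_in()); print(observe()['time_s'])"
```

```text
the job is handed in; nothing more can be done
None
the job is handed in; nothing more can be done
```

I parked the guard panel on the stand and locked all five drive rollers into mounts 6, 5, 4, 3 and 1. Mount 2 stays empty. I handed the job in at about 54 s; no verdict was reported.

**What the last pictures showed:**
- **Panel:** it leans on the rail with its lower edge behind the lip and the rib towards the robot. An overlay of the nominal 45-degree pose matched both cameras to within several mm.
- **Rollers:** all five stand upright in their collars with their bars at the locked angle. Each was turned about 1.2 rad while pressed about 7 mm down, then let go.
- **Other things:** no drive roller is left on the bench. The bottle, the jar and the orange and pink look-alikes look unmoved, and the gripper was clear of everything.

**Checks that disagreed or were weak:**
- **Roller offsets:** a rough fit from the top camera put the rollers 1 to 4 mm off their mount axes, the worst at mount 1, and read their turns as 1.14 to 1.38 rad. The fit matched poorly, so I relied on the recorded moves and the pictures.
- **Panel height:** a fit from the top camera alone gave a height of 8 mm for the panel's origin, outside the 35 to 68 mm allowed. One view fixes depth badly, so I went by the overlay from both cameras instead.

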